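# Book an apple into the deep crate

### The arm

A 7-joint arm with a two-finger parallel gripper is mounted at the origin on the work surface. World frame = base frame: x ahead of the robot, y to its left, z up, the work surface at z = 0. Lengths are in m, angles in degrees, forces in N, time in s.
With the tool pointing down it reaches from about 0.425 to 0.875 m from the base axis. Payload 8.4 kg.
Tool frame: the origin (TCP) lies at the very end of the fingers, on their centre line; the grasp point (between the pads) lies 19 mm behind it; z points along the fingers, x is the direction in which the jaws open and shut, and the axes are right-handed (so a half turn about z gives the same grasp; the last joint's range is limited). The gripper opens to 85 mm and grips with 20 to 120 N. Pads are 22 mm wide; open, the fingers measure 114 mm over their backs; the gripper's body (76 mm by 85 mm) begins 54 mm behind the grasp point. The pads swing forward as they close: fully open they stand 13 mm farther back than shut.
Start: joints at [-74.725, 19.091, 2.286, 83.961, -0.768, 76.965, -3.352], TCP at [0.233, 0.607, 0.231] pointing down, gripper open.
Joint ranges: [-147.57, 147.57], [-21.85, 119.76], [-74.77, 79.35], [14.55, 137.4], [-85.83, 265.84], [4.83, 119.75], [-152.11, 152.11]. Speed limits (degrees/s): [127.2, 127.2, 159.86, 159.86, 180, 180, 180].

### API

Orientations are given as [roll, pitch, yaw] about the fixed x, y, z axes, in that order (R = Rz(yaw) Ry(pitch) Rx(roll)).
In Python, from rig import env, viewer, workorder gives the robot as it stands. The module is installed in compiled form; this text tells all that it offers.
- The arm moves only by the tool play_rows, never from a script. Its argument "steps" is a list of rows, each an object of numbers: "dx", "dy", "dz": the shift along the tool's x, y, z in m; "rx", "ry", "rz": the turn, a rotation vector about the tool's x, y, z in degrees; "grip": the closure in counts, from 0 (fully open) to 255 (shut). A call has 1 to 8 rows; each row is the pose to reach, as a shift and turn from the pose commanded when the call began, along the tool's axes at that moment; what a row does not reach only later rows make up. A row lasts 1/8 s, in which the tool goes at most 62.5 mm and 10.7 degrees, less where a joint would pass 70% of its speed; a pose out of reach is approached as far as the arm can. A call with a gripper value outside its range is refused whole. The fingers move at their own pace and stop on an object; "force" is the grip in N (left out, the last holds). Time passes only in rows, so rows that repeat a pose let the fingers close. It gives the time, the measured TCP pose, the force and the opening at its end, in the units of the state.
- env.get_state(): the state, without advancing time (a new reading comes with each control period).
- viewer.capture(name): name is "scene" or "top" or "wrist"; returns a dict with "image" (420x560x3 uint8, blue, green, red), "K" (3x3 intrinsics, pixels), "rvec" (rotation vector, rad) and "tvec" (3), from world to camera coordinates, as OpenCV has them. Camera axes: x right, y down, z forward; pixel columns grow to the right and rows downward; lengths in m; the calibration is good to about 2 mm. A picture is of the moment at which its call begins. There is no depth.
- workorder.close_job(): hands the job in, once; it reports no verdict.
The state is a dict: "clock": time; "q": joint angles; "qd": joint speeds; "tau": joint torques, N m; "tool_pos": TCP position; "orientation": TCP orientation; "force": force on the tool from outside, world axes, zero at the start; "torque": the same for the moment, N m; "width": finger opening in m.
Only numpy, scipy, OpenCV 4.12 (cv2) and the standard library are available. Lean on these libraries where they do the work, as an engineer would, in place of code of your own. Each camera call takes 0.05 s, during which the arm holds its last target.

### The job

Book the weighed apple into the deep crate: pick up the hand scanner, aim it squarely at the middle of the deep crate's sloping label with its window about 70 mm off the paper, and hold it still there for a good second and a half; do not read the label of the shallow tray. Then stand the scanner back on its mat, and only then take the apple from the scale, lower it gently to the floor of the deep crate without dropping or knocking it, and let go. Leave all the other goods where they are.

Things in the scene. Friction and masses are not known exactly. Their poses are not given: they have to be found in the camera images.
- scanner_grip (a point): grey hand scanner like a low bridge, 155 mm long, 0.22 kg: handle bar 36 wide, 32 thick, broad nose at +x (45 long, 66 wide, 55 high), black heel at -x (22 long, 44 wide); stands on both, handle's underside 25 mm up. Reads out of the nose's underside. Point: middle of the bar's free stretch (92 mm long), half its thickness, 41 mm above the feet; x to the nose, z up out of its back.
- scanner_window (a point): centre of the dark red reading window in the underside of the scanner's nose, 65.5 mm towards +x and 40 mm below scanner_grip; it looks along -z of the scanner.
- scanner_focus (a point): point straight in front of the window, 70 mm out of it (65.5 mm towards +x and 110 mm below scanner_grip, in the scanner's axes, which this point shares): the scanner reads what lies here.
- mat: flat black rubber mat 200 x 110 x 4 mm (long side along its x), fixed, the scanner's place; origin at the centre of its underside.
- crate: the deep green slatted crate, open on top, fixed: outside 180 (x) x 200 (y) x 95 mm high, walls and floor 5 mm, empty; origin at the centre of its underside; the label board is on its -x side.
- crate_label: white 56 x 84 mm label with black bars on a grey sloping board (72 x 100 mm) at the near rim of the deep crate, its centre 74 mm above the table and 121.5 mm in -x from the crate's centre; origin at the centre of the paper; z is square out of the paper (35 deg from vertical, leaning to the crate's -x side, i.e. to the robot); x runs up the slope, y across.
- tray_label: the same label on the shallow green tray of tins, its centre 29 mm above the table; origin at the centre of the paper; z is square out of the paper (35 deg from vertical, leaning to the crate's -x side, i.e. to the robot); x runs up the slope, y across. Not to be read.
- tray: the shallow green slatted tray, fixed: 180 (x) x 200 (y) x 50 mm high, three tins standing in it; origin at the centre of its underside.
- scale: flat white weighing scale with a steel plate, 190 (x) x 160 (y) x 32 mm high, fixed, holding the apple; origin at the centre of its underside.
- apple_center (a point): apple, 64 mm across, 60 mm high, with a small flat base on which it stands and a short stalk to 72 mm (look only); 0.15 kg; this point is its centre, 30 mm above its base; z along its stalk.
- flat_tin: bystander: flat steel tin 84 mm across, 45 mm high, standing in front of the two crates; origin at the centre of its underside.
- biscuits: bystander: packet 60 x 130 x 55 mm high on the robot's side of the table; origin at the centre of its underside.
- jar: bystander: amber jar 72 mm across, 75 mm high, beside the flat tin; origin at the centre of its underside.
- carton: bystander: white drink carton lying down, 70 x 130 x 70 mm high, on the robot's side of the table; origin at the centre of its underside.
- tin0: bystander: tin 68 mm across, 80 mm high, standing in the shallow tray; origin at the centre of its underside.
- tin1: bystander: tin 68 mm across, 80 mm high, standing in the shallow tray; origin at the centre of its underside.
- tin2: bystander: tin 68 mm across, 80 mm high, standing in the shallow tray; origin at the centre of its underside.
Not all that is in view belongs to the job. Of the things like the part that bears apple_center, leave any that is purple; of the rest the larger one is meant. What is shaped like the part that bears scanner_grip but green is not meant.

How it is judged (in metres and radians):
On the way, in this order (a step that is already met when the one before it is completed fails the run):
1. the held scanner reads the deep crate's label: its focus within 25 mm of the label's centre, square to it within 12.5 degrees, held still, for 1 s (distance between scanner_focus and crate_label below 0.025 m and angle between the z axis of scanner_focus and the z axis of crate_label, either way round below 0.22 rad and linear speed of scanner below 0.02 m/s and angular speed of scanner below 0.15 rad/s and contact force between the fingers and scanner above 0.5 N), for 1 s.
2. the scanner stands on its mat, released, the apple still on the scale (x of scanner_grip in the frame of mat between -0.05 and 0.05 m and y of scanner_grip in the frame of mat between -0.04 and 0.04 m and z of scanner_grip in the frame of mat below 0.055 m and angle between scanner_grip's own z axis and vertical below 0.12 rad and contact force between the fingers and scanner below 0.1 N and linear speed of scanner below 0.02 m/s and distance of apple_center from where it was at the start of the episode below 0.03 m), for 0.2 s.
3. the apple lies on the floor of the deep crate, released (x of apple_center in the frame of crate between -0.085 and 0.085 m and y of apple_center in the frame of crate between -0.095 and 0.095 m and z of apple_center in the frame of crate below 0.05 m and contact force between the fingers and apple below 0.1 N and linear speed of apple below 0.03 m/s), for 0.2 s.
At the end, for the whole second after the job is handed in: The scanner stands upright (within 7 degrees) on its mat, its handle's centre within 50 mm (along) and 40 mm (across) of the mat's centre, and the apple lies on the floor of the deep crate (its centre less than 50 mm above the crate's underside); both released and at rest (all of step 3 and x of scanner_grip in the frame of mat between -0.05 and 0.05 m and y of scanner_grip in the frame of mat between -0.04 and 0.04 m and z of scanner_grip in the frame of mat below 0.055 m and angle between scanner_grip's own z axis and vertical below 0.12 rad and contact force between the fingers and scanner below 0.1 N and linear speed of scanner below 0.02 m/s); the robot touches nothing.
It fails at once if the shallow tray's label is read (focus within 25 mm of its centre, square within 12.5 degrees, scanner nearly still) (distance between scanner_focus and tray_label below 0.025 m and angle between the z axis of scanner_focus and the z axis of tray_label, either way round below 0.22 rad and linear speed of scanner below 0.05 m/s).
It fails at once if the apple is dropped (falls out of the grip faster than 0.5 m/s, a fall of about 13 mm) (linear speed of apple above 0.5 m/s and contact force between the fingers and apple below 0.1 N).
It fails at once if the apple is knocked or pressed against the crate (more than 25 N) (contact force between apple and crate above 25 N).
It fails at once if other goods are moved more than 30 mm (distance of any of tin0, tin1, tin2, flat_tin, biscuits, jar, carton from where it was at the start of the episode above 0.03 m).
It also fails if it takes over 72 s, if anything falls off the work surface, if the arm or the gripper's body presses on something with over 40 N, if the wrist force passes 120 N, or if a joint passes its speed limit or range.

## Working session

There is one attempt and no reset: what is moved stays moved. The work goes in short steps, Python scripts to look and compute and a tool call to move; the robot and the scene stay as the last step left them, time stands still between calls to the robot, and variables do not carry over. Pictures are saved under pics/ and viewed, and the job is handed in when it is done.

Besides the shell and the picture viewer there is one more tool, called after "Request:" by a JSON object that holds its "api" and its "payload", one argument or row to a line. play_rows: Moves the arm, as the interface text tells. Its arguments: {"type":"object","properties":{"steps":{"type":"array","items":{"type":"object","properties":{"dx":{"type":"number"},"dy":{"type":"number"},"dz":{"type":"number"},"rx":{"type":"number"},"ry":{"type":"number"},"rz":{"type":"number"},"grip":{"type":"number"}}}},"force":{"type":"number"}},"required":["steps"]}

```bash
mkdir -p pics; cat > h.py <<'E'
import numpy as np, cv2
from rig import env, viewer, workorder
from scipy.spatial.transform import Rotation as R
def cap(n,fn):
    c=viewer.capture(n); cv2.imwrite('pics/'+fn+'.png',c['image'])
    np.savez('pics/'+fn+'.npz',**{k:np.array(c[k]) for k in c}); return c
def ray(c,u,v):
    Rm,_=cv2.Rodrigues(np.array(c['rvec'],float)); t=np.array(c['tvec'],float).ravel()
    d=Rm.T@np.linalg.inv(c['K'])@np.array([u,v,1.]); return -Rm.T@t,d
def onz(c,u,v,z):
    o,d=ray(c,u,v); return o+d*(z-o[2])/d[2]
def proj(c,P):
    return cv2.projectPoints(np.array(P,float).reshape(-1,3),np.array(c['rvec'],float),np.array(c['tvec'],float),np.array(c['K'],float),None)[0].reshape(-1,2)
def load(fn): return dict(np.load('pics/'+fn+'.npz'))
E
python3 - <<'E'
from h import *
print(env.get_state())
for n in ('scene','top','wrist'):
    c=cap(n,n+'0'); print(n,ray(c,280,210))
E
```

```text
{'clock': 0.0, 'q': array([-74.72504202,  19.13393661,   2.28494793,  84.01042154,
        -0.76864753,  76.96561132,  -3.35436139]), 'qd': array([ 0.06999737, -0.0318027 ,  0.11598811, -0.05236543,  0.02327271,
       -0.11520035, -0.09539576]), 'tau': array([-3.28752799e-05, -6.58571506e+01,  1.36550121e+00, -4.05544353e+01,
        1.68078637e-02,  1.28238508e-02, -4.58145436e-06]), 'tool_pos': array([0.23236479, 0.60656284, 0.23040222]), 'orientation': array([1.79994235e+02, 9.45444664e-02, 6.90372317e+01]), 'force': array([0.70842903, 0.48919442, 0.75567242]), 'torque': array([ 0.01756744, -0.00403799, -0.06878729]), 'width': 0.08543389343908808}
scene (array([1.10038117, 0.59803052, 1.1020536 ]), array([-0.46271774, -0.42675125, -0.77715677]))
top (array([ 0.32816567, -0.0024765 ,  0.94141074]), array([ 0.14672517,  0.02397909, -0.98891925]))
wrist (array([0.15835609, 0.63655332, 0.37218511]), array([ 0.28536719, -0.09135805, -0.95426928]))
```

View pics/scene0.png

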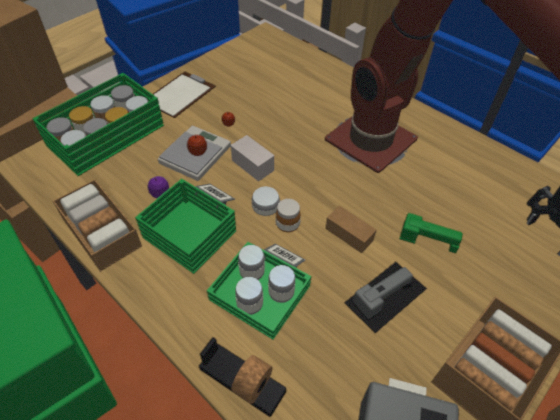

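View pics/top0.png

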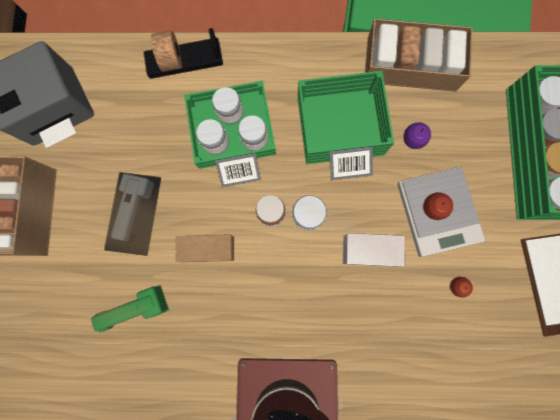

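View pics/wrist0.png

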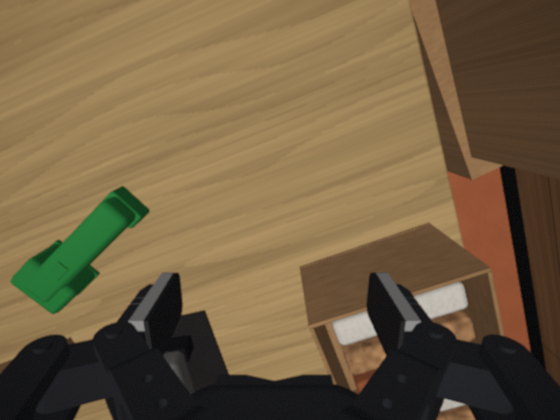

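Top view: the scanner and mat are at about (132,212), the deep crate at (345,117) with its label at (351,163), the tray label at (239,170) and the apple on the scale at (438,206). The decoys are the green scanner at (130,308), the purple apple at (417,135) and the small apple at (461,287). I'll zoom in and measure.

```bash
python3 - <<'E'
from h import *
c=load('top0'); im=c['image']
a=cv2.resize(im[160:265,90:175],None,fx=5,fy=5,interpolation=cv2.INTER_CUBIC)
b=cv2.resize(im[140:185,215:385],None,fx=4.5,fy=4.5,interpolation=cv2.INTER_CUBIC)
cv2.imwrite('pics/za.png',a);cv2.imwrite('pics/zb.png',b)
hsv=cv2.cvtColor(im,cv2.COLOR_BGR2HSV)
# label white
def comp(m,lo=60):
    n,l,s,ce=cv2.connectedComponentsWithStats(m.astype(np.uint8))
    return [(l==i,s[i],ce[i]) for i in range(1,n) if s[i][4]>lo]
def rect(m):
    k=cv2.findContours(m.astype(np.uint8),cv2.RETR_EXTERNAL,cv2.CHAIN_APPROX_NONE)[0]
    k=max(k,key=len); return cv2.minAreaRect(k)
w=np.zeros(im.shape[:2],bool); 
for (x0,x1,y0,y1,z,nm) in ((325,378,145,183,.074,'crate'),(212,265,150,190,.029,'tray')):
    sub=(hsv[y0:y1,x0:x1,1]<60)&(hsv[y0:y1,x0:x1,2]>150)
    sub=cv2.morphologyEx(sub.astype(np.uint8),cv2.MORPH_CLOSE,np.ones((9,9)))
    m,s,ce=max(comp(sub,20),key=lambda t:t[1][4]); r=rect(m); 
    box=cv2.boxPoints(r)+[x0,y0]
    print(nm,r,onz(c,r[0][0]+x0,r[0][1]+y0,z)); print([onz(c,*p,z)[:2].round(4) for p in box])
# mat: dark
sub=(hsv[...,2]<75)&(hsv[...,1]<120); sub[:, :100]=0; sub[:,170:]=0; sub[:165]=0; sub[262:]=0
m,s,ce=max(comp(sub),key=lambda t:t[1][4]); r=rect(m); box=cv2.boxPoints(r)
print('mat',r,onz(c,*r[0],.004)); P=[onz(c,*p,.004)[:2] for p in box];print(np.round(P,4))
# apples red
sub=((hsv[...,0]<8)|(hsv[...,0]>172))&(hsv[...,1]>140)&(hsv[...,2]>50); sub[:, :380]=0; sub[:60]=0
for m,s,ce in comp(sub): print('red',s,ce,onz(c,*ce,.062))
E
```

```text
crate ((26.228670120239258, 18.44368553161621), (23.485090255737305, 38.207088470458984), 83.2901611328125) [ 0.56808513 -0.14668158  0.074     ]
[array([ 0.5906, -0.0995]), array([ 0.6019, -0.1885]), array([ 0.5457, -0.1934]), array([ 0.5346, -0.1053])]
tray ((24.97599983215332, 20.36800193786621), (22.539567947387695, 37.74482727050781), 79.69515228271484) [0.561447   0.12676613 0.029     ]
[array([0.5808, 0.1784]), array([0.5985, 0.0867]), array([0.5423, 0.0756]), array([0.5248, 0.1664])]
mat ((145.09231567382812, 191.7615509033203), (26.171329498291016, 32.497100830078125), 7.125016689300537) [0.5111252  0.36084327 0.004     ]
[[0.4739 0.3963]
 [0.5568 0.3919]
 [0.5488 0.325 ]
 [0.4661 0.3303]]
red [424 193  29  26 581] [437.96213425 205.84509466] [ 0.47117064 -0.34734765  0.062     ]
red [451 278  21  19 318] [461.10691824 286.85534591] [ 0.28750437 -0.38930728  0.062     ]
```

View pics/za.png

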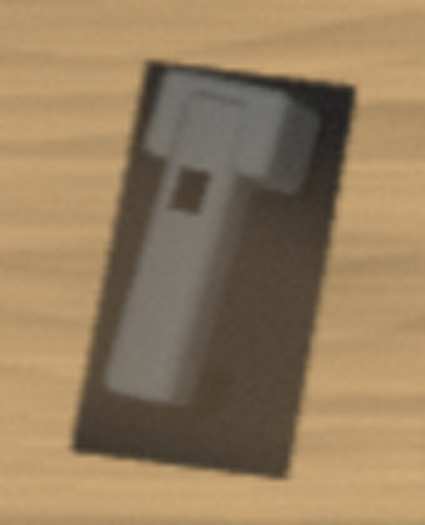

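View pics/zb.png

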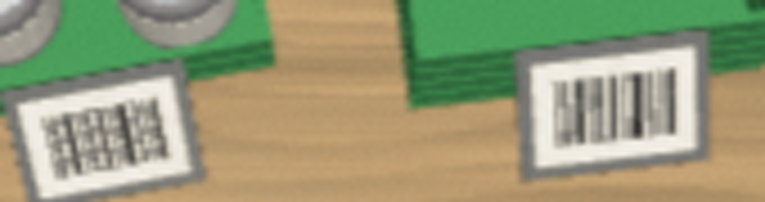

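```bash
cat >> h.py <<'E'
def plan(p,Rt=None,ypr=None):
    s=env.get_state(); R0=R.from_euler('xyz',s['orientation'],degrees=True)
    if Rt is None: Rt=R.from_euler('xyz',ypr,degrees=True)
    d=R0.inv().apply(np.array(p)-s['tool_pos']); rv=(R0.inv()*Rt).as_rotvec(degrees=True)
    print('t',s['clock'],'d(mm)',(d*1000).round(1),'rot',rv.round(2),'|d|',np.linalg.norm(d).round(3),'|r|',np.linalg.norm(rv).round(1)); return d,rv
def brief():
    s=env.get_state(); print({k:np.round(s[k],3) for k in ('clock','q','tool_pos','orientation','force','width')})
E
python3 - <<'E'
from h import *
c=load('top0')
def z5(x,y): return (x+.5)/5-.5+90,(y+.5)/5-.5+160
M=np.array([onz(c,*z5(*p),.004)[:2] for p in [(147,62),(355,88),(290,477),(73,450)]])
print(M.round(4),M.mean(0)); print('yaw',[np.degrees(np.arctan2(*(a-b)[::-1])) for a,b in((M[0],M[3]),(M[1],M[2]))], [np.linalg.norm(a-b) for a,b in((M[0],M[3]),(M[1],M[2]),(M[0],M[1]))])
N=np.array([onz(c,*z5(*p),.061)[:2] for p in [(165,180),(107,388),(187,404),(235,190)]])
print(N.round(4)); print([np.degrees(np.arctan2(*(a-b)[::-1])) for a,b in((N[0],N[1]),(N[3],N[2]))],np.linalg.norm(N[1]-N[2]))
e=(N[1]+N[2])/2; d=(N[0]-N[1])/np.linalg.norm(N[0]-N[1]); print('grip~',e+d*.068)
plan([.43,.385,.25],ypr=[180,0,78])
E
```

```text
[[0.5619 0.431 ]
 [0.549  0.3238]
 [0.353  0.3443]
 [0.3652 0.4528]] [0.4572686  0.38797307]
yaw [np.float64(-6.329571836263822), np.float64(-5.977436000661893)] [np.float64(0.1978504562839006), np.float64(0.19697436777864522), np.float64(0.10804699409616227)]
[[0.4904 0.3917]
 [0.3918 0.4116]
 [0.3847 0.3735]
 [0.4858 0.358 ]]
[np.float64(-11.381057722105345), np.float64(-8.704033243722034)] 0.0387088307692249
grip~ [0.45492103 0.37911285]
t 0.15 d(mm) [-136.3  263.8  -19.2] rot [-0.    0.07 -8.96] |d| 0.298 |r| 9.0
```

Request:
{"api": "play_rows", "payload": {
  "steps": [
    {"dx": -0.015, "dy": 0.03, "dz": -0.003, "rz": -1},
    {"dx": -0.035, "dy": 0.07, "dz": -0.006, "rz": -2.5},
    {"dx": -0.06, "dy": 0.12, "dz": -0.01, "rz": -4},
    {"dx": -0.085, "dy": 0.17, "dz": -0.013, "rz": -6},
    {"dx": -0.11, "dy": 0.215, "dz": -0.016, "rz": -7.5},
    {"dx": -0.13, "dy": 0.25, "dz": -0.019, "rz": -9},
    {"dx": -0.136, "dy": 0.264, "dz": -0.019, "rz": -9},
    {"dx": -0.136, "dy": 0.264, "dz": -0.019, "rz": -9}
  ]
}}

```text
invalid input at $.steps[0]: expected keys dx, dy, dz, rx, ry, rz, grip
```

```bash
python3 - <<'E'
from h import *
brief(); cap('wrist','w1')
E
```

```text
{'clock': np.float64(0.15), 'q': array([-74.725,  19.123,   2.285,  84.   ,  -0.768,  76.964,  -3.352]), 'tool_pos': array([0.232, 0.607, 0.231]), 'orientation': array([1.79996e+02, 7.20000e-02, 6.90400e+01]), 'force': array([ 0.691, -0.158, -0.006]), 'width': np.float64(0.085)}
```

View pics/w1.png

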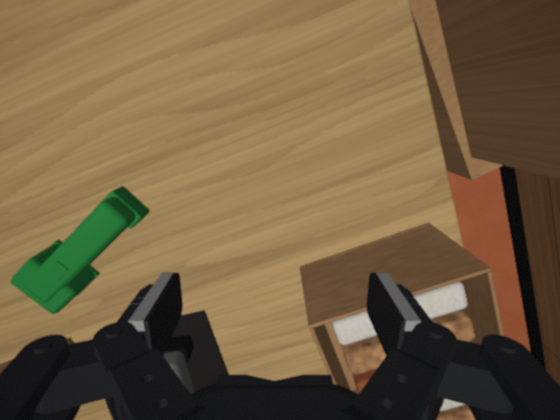

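The move was refused because each row needs all seven keys. Nothing moved, and the picture is the same as before.

Request:
{"api": "play_rows", "payload": {
  "steps": [
    {"dx": -0.015, "dy": 0.03, "dz": -0.003, "rx": 0, "ry": 0, "rz": -1, "grip": 0},
    {"dx": -0.035, "dy": 0.07, "dz": -0.006, "rx": 0, "ry": 0, "rz": -2.5, "grip": 0},
    {"dx": -0.06, "dy": 0.12, "dz": -0.01, "rx": 0, "ry": 0, "rz": -4, "grip": 0},
    {"dx": -0.085, "dy": 0.17, "dz": -0.013, "rx": 0, "ry": 0, "rz": -6, "grip": 0},
    {"dx": -0.11, "dy": 0.215, "dz": -0.016, "rx": 0, "ry": 0, "rz": -7.5, "grip": 0},
    {"dx": -0.13, "dy": 0.25, "dz": -0.019, "rx": 0, "ry": 0, "rz": -9, "grip": 0},
    {"dx": -0.136, "dy": 0.264, "dz": -0.019, "rx": 0, "ry": 0, "rz": -9, "grip": 0},
    {"dx": -0.136, "dy": 0.264, "dz": -0.019, "rx": 0, "ry": 0, "rz": -9, "grip": 0}
  ]
}}

```text
clock: 1.2
tool_pos: [0.4306, 0.3854, 0.2502]
orientation: [-180.0, 0.0, 77.9]
force: [-0.1, -0.0, 0.1]
width: 0.0854
```

```bash
python3 - <<'E'
from h import *
brief(); cap('wrist','w2')
E
```

```text
{'clock': np.float64(1.2), 'q': array([-55.268,  10.079,  10.357,  93.202,  -1.859,  76.894,  33.299]), 'tool_pos': array([0.431, 0.385, 0.25 ]), 'orientation': array([-1.79989e+02,  2.00000e-03,  7.79440e+01]), 'force': array([-0.094, -0.013,  0.088]), 'width': np.float64(0.085)}
```

View pics/w2.png

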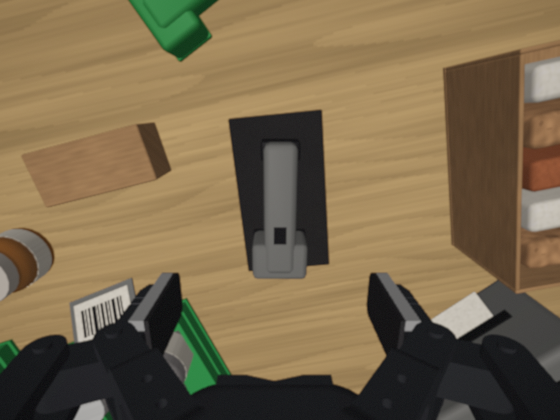

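The scanner bar is centred near x=280, from row 142 (heel) to about 278 (nose). I'll refine from a zoom.

```bash
python3 - <<'E'
from h import *
im=load('w2')['image']; cv2.imwrite('pics/zc.png',cv2.resize(im[130:285,225:335],None,fx=3.8,fy=3.8,interpolation=cv2.INTER_CUBIC))
E
```

```text
(no output)
```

View pics/zc.png

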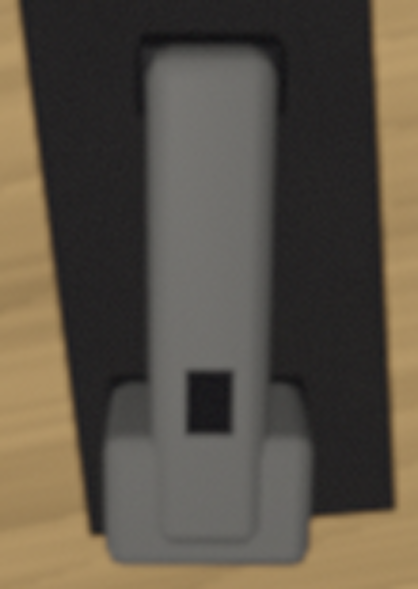

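```bash
python3 - <<'E'
from h import *
c=load('w2')
f=lambda x,y,z:onz(c,(x+.5)/3.8-.5+225,(y+.5)/3.8-.5+130,z)[:2]
A=f(147,48,.061);B=f(278,48,.061);C=f(161,535,.061);D=f(259,535,.061)
print(A,B,C,D,np.linalg.norm(A-B),np.linalg.norm(C-D))
E1=(A+B)/2;E2=(C+D)/2;d=E2-E1;print('len',np.linalg.norm(d),'yaw',np.degrees(np.arctan2(d[1],d[0])))
N1=f(107,560,.058);N2=f(311,560,.058);print('nose w',np.linalg.norm(N1-N2),(N1+N2)/2)
Z=(N1+N2)/2; H=f(212,38,.045); print('heel end',H,'overall',np.linalg.norm(Z-H), 'yaw',np.degrees(np.arctan2(*(Z-H)[::-1])))
print('win mark',f(187,372,.061),f(232,432,.061))
u=(Z-H)/np.linalg.norm(Z-H); print('grip from heel', H+u*.068,'from nose',Z-u*.088)
E
```

```text
[0.38200042 0.38591747] [0.38923996 0.41997144] [0.52376635 0.35857312] [0.52991649 0.38752866] 0.03481498847230581 0.029601475473261425
len 0.14435047840346818 yaw -11.95188524541548
nose w 0.06261713150098008 [0.53673415 0.37074097]
heel end [0.38449378 0.40333935] overall 0.15569131245860085 yaw -12.085919451355299
win mark [0.47403678 0.37719089] [0.49515737 0.38620112]
grip from heel [0.45098654 0.38910162] from nose [0.45068469 0.38916626]
```

```bash
python3 - <<'E'
from h import *
c=load('w2')
P=np.array([onz(c,*p,.004)[:2] for p in [(230,119),(321,111),(328,264),(249.5,271)]]);print(P.round(4),P.mean(0),'cam',ray(c,280,210))
t=load('top0'); print('top cam',ray(t,280,210)[0])
# predicted top px of bar top corners as measured by wrist
for p in [(.382,.386,.061),(.389,.42,.061),(.524,.3586,.061),(.530,.3875,.061),(.537,.371,.058)]:
    print(p,(proj(t,p)[0]-[90,160]+.5)*5-.5)
E
```

```text
[[0.3531 0.3509]
 [0.3663 0.4555]
 [0.5608 0.4326]
 [0.5491 0.3276]] [0.45734221 0.39167243] cam (array([0.35308129, 0.40336684, 0.39185466]), array([ 0.29600775, -0.04465954, -0.95435608]))
top cam [ 0.32816567 -0.0024765   0.94141074]
(0.382, 0.386, 0.061) [159.88618435 409.60310238]
(0.389, 0.42, 0.061) [ 88.54193864 393.86632248]
(0.524, 0.3586, 0.061) [239.30520162 110.97964665]
(0.53, 0.3875, 0.061) [179.9413629   98.29086617]
(0.537, 0.371, 0.058) [217.88348052  85.62182896]
```

```bash
python3 - <<'E'
from h import *
plan([.452,.388,.11],ypr=[180,0,78]);plan([.452,.388,.024],ypr=[180,0,78])
E
```

```text
t 1.25 d(mm) [  6.1  21.8 140. ] rot [-0.04  0.    0.07] |d| 0.142 |r| 0.1
t 1.25 d(mm) [  6.1  21.8 226. ] rot [-0.04  0.    0.07] |d| 0.227 |r| 0.1
```

Request:
{"api": "play_rows", "payload": {
  "steps": [
    {"dx": 0.002, "dy": 0.008, "dz": 0.03, "rx": 0, "ry": 0, "rz": 0, "grip": 0},
    {"dx": 0.004, "dy": 0.016, "dz": 0.07, "rx": 0, "ry": 0, "rz": 0, "grip": 0},
    {"dx": 0.006, "dy": 0.022, "dz": 0.11, "rx": 0, "ry": 0, "rz": 0, "grip": 0},
    {"dx": 0.006, "dy": 0.022, "dz": 0.135, "rx": 0, "ry": 0, "rz": 0, "grip": 0},
    {"dx": 0.006, "dy": 0.022, "dz": 0.14, "rx": 0, "ry": 0, "rz": 0, "grip": 0}
  ]
}}

```text
clock: 1.88
tool_pos: [0.4507, 0.3879, 0.1082]
orientation: [-179.9, 0.2, 78.2]
force: [0.4, 0.3, 0.4]
width: 0.0856
```

```bash
python3 - <<'E'
from h import *
brief(); c=cap('wrist','w3'); print(proj(c,[.451,.389,.061]))
E
```

```text
{'clock': np.float64(1.875), 'q': array([-53.553,  18.29 ,  10.307, 100.492,  -3.692,  61.757,  36.198]), 'tool_pos': array([0.451, 0.388, 0.108]), 'orientation': array([-1.79853e+02,  1.57000e-01,  7.81940e+01]), 'force': array([0.428, 0.332, 0.388]), 'width': np.float64(0.086)}
[[273.95791034 240.91398849]]
```

View pics/w3.png

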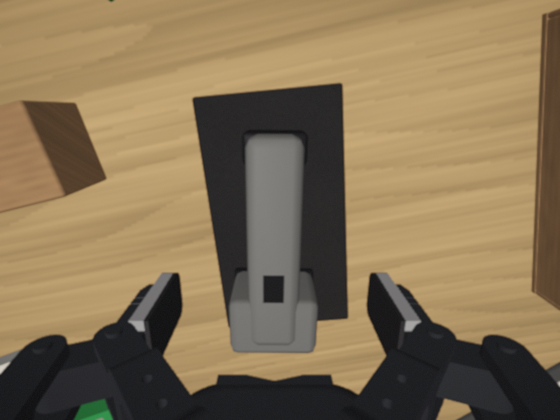

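The bar's centreline is at about x=274 and the midline between the jaws at about 275, so it is aligned. I'll descend and grip.

Request:
{"api": "play_rows", "payload": {
  "steps": [
    {"dx": 0, "dy": 0, "dz": 0.03, "rx": 0, "ry": 0, "rz": 0, "grip": 0},
    {"dx": 0, "dy": 0, "dz": 0.06, "rx": 0, "ry": 0, "rz": 0, "grip": 0},
    {"dx": 0, "dy": 0, "dz": 0.08, "rx": 0, "ry": 0, "rz": 0, "grip": 0},
    {"dx": 0, "dy": 0, "dz": 0.086, "rx": 0, "ry": 0, "rz": 0, "grip": 0},
    {"dx": 0, "dy": 0, "dz": 0.086, "rx": 0, "ry": 0, "rz": 0, "grip": 100},
    {"dx": 0, "dy": 0, "dz": 0.086, "rx": 0, "ry": 0, "rz": 0, "grip": 255},
    {"dx": 0, "dy": 0, "dz": 0.086, "rx": 0, "ry": 0, "rz": 0, "grip": 255},
    {"dx": 0, "dy": 0, "dz": 0.086, "rx": 0, "ry": 0, "rz": 0, "grip": 255}
  ],
  "force": 60
}}

```text
clock: 2.92
tool_pos: [0.4537, 0.3875, 0.0255]
orientation: [180.0, -0.1, 78.0]
force: [-1.2, -0.5, 6.7]
width: 0.0354
```

Request:
{"api": "play_rows", "payload": {
  "steps": [
    {"dx": 0, "dy": 0, "dz": 0, "rx": 0, "ry": 0, "rz": 0, "grip": 255},
    {"dx": 0, "dy": 0, "dz": 0, "rx": 0, "ry": 0, "rz": 0, "grip": 255},
    {"dx": 0, "dy": 0, "dz": -0.01, "rx": 0, "ry": 0, "rz": 0, "grip": 255},
    {"dx": 0, "dy": 0, "dz": -0.03, "rx": 0, "ry": 0, "rz": 0, "grip": 255},
    {"dx": 0, "dy": 0, "dz": -0.06, "rx": 0, "ry": 0, "rz": 0, "grip": 255},
    {"dx": 0, "dy": 0, "dz": -0.1, "rx": 0, "ry": 0, "rz": 0, "grip": 255},
    {"dx": 0, "dy": 0, "dz": -0.13, "rx": 0, "ry": 0, "rz": 0, "grip": 255},
    {"dx": 0, "dy": 0, "dz": -0.15, "rx": 0, "ry": 0, "rz": 0, "grip": 255}
  ]
}}

```text
clock: 3.92
tool_pos: [0.4534, 0.3869, 0.1765]
orientation: [180.0, -0.1, 78.0]
force: [-0.1, 0.4, -2.8]
width: 0.0352
```

```bash
python3 - <<'E'
from h import *
brief(); c=cap('wrist','w4');cap('scene','s4')
E
```

```text
{'clock': np.float64(3.925), 'q': array([-53.901,  14.751,  10.873,  96.463,  -2.957,  68.978,  35.704]), 'tool_pos': array([0.453, 0.387, 0.176]), 'orientation': array([ 1.79957e+02, -7.50000e-02,  7.80260e+01]), 'force': array([-0.095,  0.408, -2.752]), 'width': np.float64(0.035)}
```

View pics/w4.png

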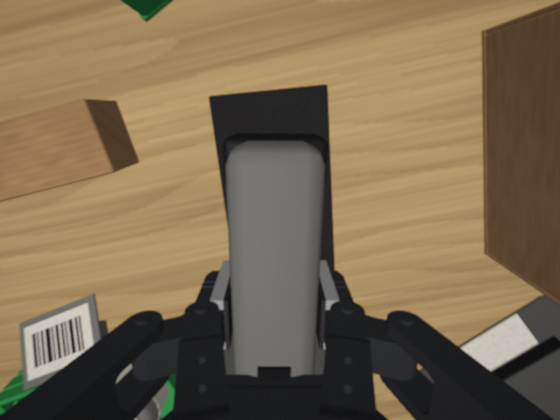

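View pics/s4.png

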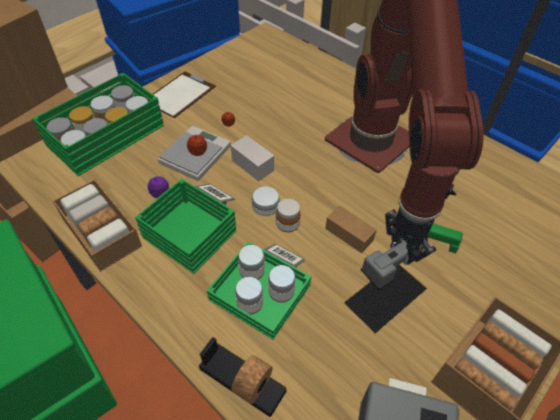

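```bash
python3 - <<'E'
from h import *
c=load('w4'); s=env.get_state(); Rt=R.from_euler('xyz',s['orientation'],degrees=True)
g=s['tool_pos']+Rt.apply([0,-.0032,-.0195]); X=Rt.apply([0,1,0]);Y=Rt.apply([1,0,0]);Z=-Rt.apply([0,0,1])
for a in [(-.067,.018,.016),(-.067,-.018,.016),(-.068,.022,.012),(-.068,-.022,.012),(.026,.006,.016),(.026,-.006,.016)]: print(a,proj(c,g+a[0]*X+a[1]*Y+a[2]*Z))
# labels in w4/w2 (deep crate not visible); tray label check
E
```

```text
(-0.067, 0.018, 0.016) [[327.90200355 141.44373959]]
(-0.067, -0.018, 0.016) [[216.14790741 141.30948979]]
(-0.068, 0.022, 0.012) [[338.19523773 137.2558198 ]]
(-0.068, -0.022, 0.012) [[206.0746447  137.10068389]]
(0.026, 0.006, 0.016) [[286.85820585 372.40541741]]
(0.026, -0.006, 0.016) [[257.63848693 372.32675498]]
```

```bash
python3 - <<'E'
from h import *
yaw=np.radians(-12);X=np.array([np.cos(yaw),np.sin(yaw),0]);Y=np.array([-X[1],X[0],0]);Z=np.array([0,0,1.]);g=np.array([.4507,.389,.045])
for n in('w2','w3'):
    c=load(n)
    for a in [(-.067,.018,.016),(-.067,-.018,.016),(.043,.018,.016),(.043,-.018,.016)]: print(n,a,proj(c,g+a[0]*X+a[1]*Y+a[2]*Z).round(1))
def edges(n,row):
    im=load(n)['image'].astype(int).mean(2)[row]; d=np.diff(cv2.GaussianBlur(im.reshape(1,-1).astype(np.float32),(5,1),0)[0])
    return [(i,round(float(d[i]),1)) for i in range(200,350) if abs(d[i])>4 and abs(d[i])==max(abs(d[i-3:i+4]))]
for n,rows in(('w3',(150,180,220,250)),('w4',(160,180,200,220,240))):
    for r in rows: print(n,r,edges(n,r))
E
```

```text
w2 (-0.067, 0.018, 0.016) [[298.3 141.8]]
w2 (-0.067, -0.018, 0.016) [[262.6 141.8]]
w2 (0.043, 0.018, 0.016) [[296.  242.4]]
w2 (0.043, -0.018, 0.016) [[263.7 242.4]]
w3 (-0.067, 0.018, 0.016) [[305.8 132.1]]
w3 (-0.067, -0.018, 0.016) [[242.8 131.8]]
w3 (0.043, 0.018, 0.016) [[300.2 299.6]]
w3 (0.043, -0.018, 0.016) [[247.  299.3]]
w3 150 [(244, 20.0), (303, -15.5), (343, 34.2)]
w3 180 [(204, -31.9), (245, 17.2), (302, -12.3), (344, 31.2)]
w3 220 [(211, -26.6), (246, 18.1), (300, -12.6), (345, 30.5)]
w3 250 [(215, -29.3), (246, 16.9), (299, -12.8), (345, 31.4)]
w4 160 [(217, -31.5), (226, 18.3), (322, -15.2), (329, 33.4)]
w4 180 [(220, -29.6), (225, 16.9), (323, -11.8), (330, 30.2)]
w4 200 [(223, -27.9), (322, -10.3), (331, 31.8)]
w4 220 [(226, -16.5), (321, -10.4), (332, 28.6)]
w4 240 [(227, -15.7), (320, -10.4), (332, 28.6)]
```

```bash
python3 - <<'E'
from h import *
from scipy.optimize import least_squares
c=load('w4'); s=env.get_state(); Rt=R.from_euler('xyz',s['orientation'],degrees=True)
ex,ey,ez=Rt.as_matrix().T
g0=s['tool_pos']+Rt.apply([0,-.0032,-.0195])
hw=.01719
def w_at(p,dz,dx,rows):
    X=np.cos(p)*ey-np.sin(p)*ez*-1*-1; # pitch: X tilts up by p (world up=-ez)
    X=np.cos(p)*ey-np.sin(p)*ez; Z=-np.cos(p)*ez-np.sin(p)*ey
    g=g0-dz*ez+dx*ey
    xs=np.linspace(-.067,.03,60); L=proj(c,[g+x*X+.016*Z+hw*ex for x in xs]); r=proj(c,[g+x*X+.016*Z-hw*ex for x in xs])
    w=np.abs(L[:,0]-r[:,0]); row=L[:,1]
    heel=proj(c,g-.067*X+.016*Z)[0,1]; mk=proj(c,g+.0253*X+.016*Z)[0,1]
    return np.interp(rows,row,w),heel,mk
rows=np.array([160,180,220,240]);obs=np.array([96,98,95,93.])
def f(v):
    w,h,m=w_at(v[0],v[1],v[2],rows); return np.r_[w-obs,(h-139)/1,(m-367)/1]
for dzfix in (0,None):
    r=least_squares(f if dzfix is None else (lambda v:f([v[0],0,v[1]])),[0,0,0] if dzfix is None else [0,0])
    print(np.degrees(r.x[0]),r.x[1:]*1000,r.fun.round(1))
print(w_at(0,0,0,rows))
im=c['image'];cv2.imwrite('pics/zd.png',cv2.resize(im[125:400,200:350],None,fx=2.1,fy=2.1,interpolation=cv2.INTER_CUBIC))
t=cap('top','t4');cv2.imwrite('pics/ze.png',cv2.resize(t['image'][130:280,80:210],None,fx=4,fy=4,interpolation=cv2.INTER_CUBIC))
E
```

```text
5.924758410896972 [0.00526246] [ 3.1 -0.2  0.3  1.1 -3.4  5.3]
3.685972405965385 [-3.20248317  0.71873744] [ 2.3 -1.2 -1.1 -0.6 -0.2  0.3]
(array([104.87684342, 102.88502045,  98.90129611,  96.90939477]), np.float64(141.37659048310917), np.float64(371.0000975903568))
```

View pics/ze.png

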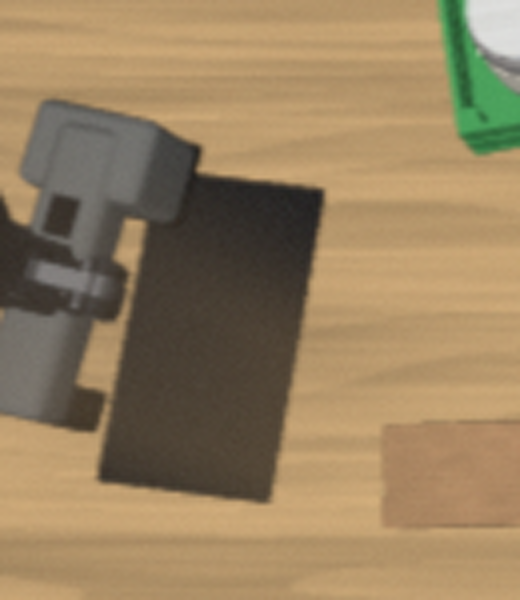

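View pics/zd.png

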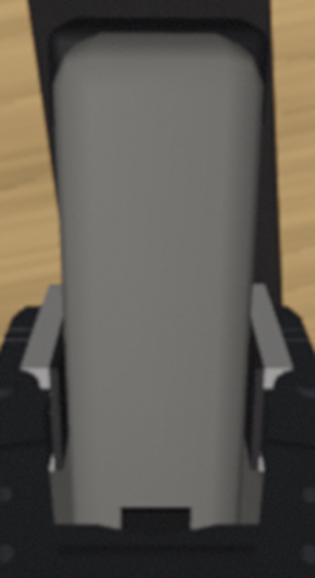

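```bash
python3 - <<'E'
from h import *
im=load('scene0')['image'];cv2.imwrite('pics/zf.png',cv2.resize(im[170:275,130:310],None,fx=4.4,fy=4.4,interpolation=cv2.INTER_CUBIC))
im=load('top0')['image'];cv2.imwrite('pics/zg.png',cv2.resize(im[65:185,290:400],None,fx=5,fy=5,interpolation=cv2.INTER_CUBIC))
E
```

```text
(no output)
```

View pics/zf.png

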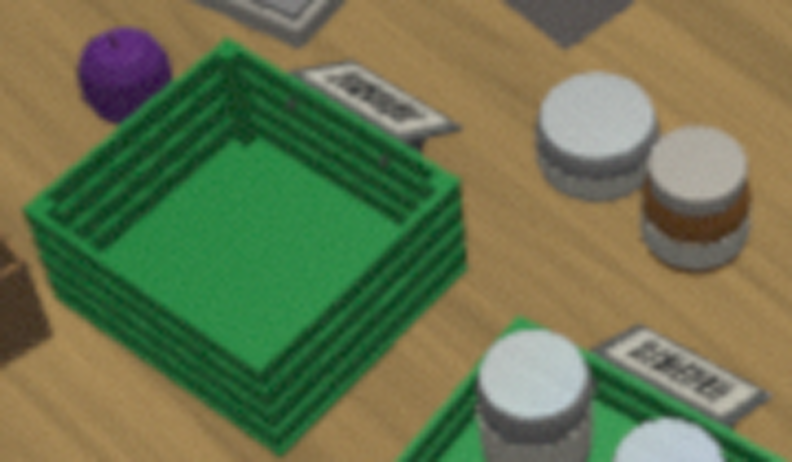

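View pics/zg.png

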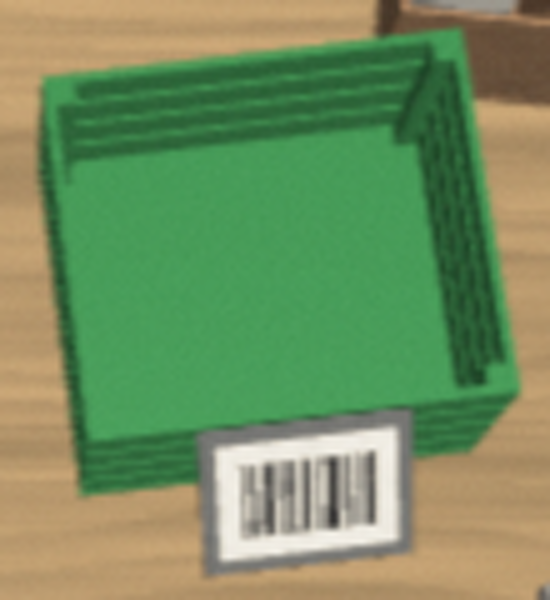

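```bash
python3 - <<'E'
from h import *
c=load('top0'); s=load('scene0')
f=lambda x,y,z:onz(c,(x+.5)/5-.5+290,(y+.5)/5-.5+65,z)[:2]
K=np.array([f(45,78,.095),f(463,30,.095),f(520,390,.095),f(88,440,.095)]);print(K.round(4),K.mean(0))
an=lambda d:np.degrees(np.arctan2(d[1],d[0]))
print('sides',[np.linalg.norm(K[i]-K[(i+1)%4]).round(4) for i in range(4)],'yaw', an(K[0]-K[3]),an(K[1]-K[2]),an(K[0]-K[1])-90,an(K[3]-K[2])-90)
# label corners: white: TL,TR (upper z=.090), BR,BL (z=.058)
L=[f(217,446,.090),f(397,424,.090),f(399,545,.058),f(219,562,.058)];print(np.round(L,4),'sizes',np.linalg.norm(L[0]-L[1]),np.linalg.norm(L[2]-L[3]),'depth',np.linalg.norm(L[0]-L[3]),'yaw',an(L[0]-L[1])-90,an(L[3]-L[2])-90)
m=np.mean(L,0);print('label',m)
print('scene px pred',(proj(s,[*m,.074])[0]-[130,170]+.5)*4.4-.5)
for y in (6,8):
    u=np.array([np.cos(np.radians(y)),np.sin(np.radians(y))]);print(y,'from crate',K.mean(0)-.1215*u)
E
```

```text
[[ 0.7647 -0.0226]
 [ 0.7891 -0.2202]
 [ 0.6121 -0.241 ]
 [ 0.5874 -0.0429]] [ 0.6883195 -0.131677 ]
sides [np.float64(0.1992), np.float64(0.1783), np.float64(0.1996), np.float64(0.1785)] yaw 6.548013550763666 6.6833838665332355 7.05532040690963 7.110665979899196
[[ 0.5863 -0.1026]
 [ 0.5972 -0.1854]
 [ 0.548  -0.1918]
 [ 0.5392 -0.1067]] sizes 0.08359521563110299 0.08556545245576302 depth 0.047316123792195484 yaw 7.488611473904001 5.876500320705304
label [ 0.56768292 -0.14661164]
scene px pred [378.93602373  96.12935343]
6 from crate [ 0.56748509 -0.14437721]
8 from crate [ 0.56800193 -0.14858653]
```

```bash
cat >> h.py <<'E'
LAB=np.array([.568,-.1466,.074]);YAW=6.85
def readpose(off=.110):
    Rl=R.from_euler('z',YAW,degrees=True)*R.from_euler('y',-35,degrees=True)
    xl,yl,zl=Rl.as_matrix().T
    Rt=np.column_stack([xl,-yl,-zl]); g=LAB+off*zl+.0655*yl
    return g+Rt@[0,.0032,.0195],R.from_matrix(Rt),zl
E
python3 - <<'E'
from h import *
p,Rt,zl=readpose();print(p,Rt.as_euler('xyz',degrees=True),zl)
plan([.50,.16,.26],ypr=[180,0,42]);plan([.47,-.06,.26],ypr=[180,0,7])
E
```

```text
[ 0.50903132 -0.09093588  0.14813326] [180.   -35.     6.85] [-0.56948213 -0.06841072  0.81915204]
t 4.075 d(mm) [-212.4   92.7  -84.9] rot [ 2.000e-02 -1.100e-01  3.604e+01] |d| 0.247 |r| 36.0
t 4.075 d(mm) [-433.8  108.9  -85.3] rot [-1.000e-02 -1.100e-01  7.104e+01] |d| 0.455 |r| 71.0
```

Request:
{"api": "play_rows", "payload": {
  "steps": [
    {"dx": -0.01, "dy": 0.005, "dz": -0.02, "rx": 0, "ry": 0, "rz": 2, "grip": 255},
    {"dx": -0.03, "dy": 0.015, "dz": -0.045, "rx": 0, "ry": 0, "rz": 5, "grip": 255},
    {"dx": -0.06, "dy": 0.03, "dz": -0.07, "rx": 0, "ry": 0, "rz": 10, "grip": 255},
    {"dx": -0.095, "dy": 0.045, "dz": -0.085, "rx": 0, "ry": 0, "rz": 15, "grip": 255},
    {"dx": -0.13, "dy": 0.06, "dz": -0.085, "rx": 0, "ry": 0, "rz": 21, "grip": 255},
    {"dx": -0.165, "dy": 0.075, "dz": -0.085, "rx": 0, "ry": 0, "rz": 27, "grip": 255},
    {"dx": -0.195, "dy": 0.085, "dz": -0.085, "rx": 0, "ry": 0, "rz": 32, "grip": 255},
    {"dx": -0.212, "dy": 0.093, "dz": -0.085, "rx": 0, "ry": 0, "rz": 36, "grip": 255}
  ]
}}

```text
clock: 5.08
tool_pos: [0.5003, 0.1577, 0.2594]
orientation: [-180.0, 0.0, 41.7]
force: [-0.7, 0.1, -2.3]
width: 0.0356
```

```bash
python3 - <<'E'
from h import *
brief();plan([.47,-.06,.26],ypr=[180,0,7])
E
```

```text
{'clock': np.float64(5.075), 'q': array([-43.612,   3.15 ,  22.321,  99.884,  -1.234,  77.217,  20.632]), 'tool_pos': array([0.5  , 0.158, 0.259]), 'orientation': array([-1.79988e+02,  8.00000e-03,  4.16800e+01]), 'force': array([-0.673,  0.082, -2.297]), 'width': np.float64(0.036)}
t 5.075 d(mm) [-167.4  142.4   -0.6] rot [-1.000e-02  1.000e-02  3.468e+01] |d| 0.22 |r| 34.7
```

Request:
{"api": "play_rows", "payload": {
  "steps": [
    {"dx": -0.012, "dy": 0.01, "dz": 0, "rx": 0, "ry": 0, "rz": 2.5, "grip": 255},
    {"dx": -0.035, "dy": 0.03, "dz": 0, "rx": 0, "ry": 0, "rz": 7, "grip": 255},
    {"dx": -0.06, "dy": 0.051, "dz": 0, "rx": 0, "ry": 0, "rz": 12, "grip": 255},
    {"dx": -0.088, "dy": 0.075, "dz": 0, "rx": 0, "ry": 0, "rz": 18, "grip": 255},
    {"dx": -0.115, "dy": 0.098, "dz": 0, "rx": 0, "ry": 0, "rz": 24, "grip": 255},
    {"dx": -0.14, "dy": 0.119, "dz": 0, "rx": 0, "ry": 0, "rz": 29, "grip": 255},
    {"dx": -0.16, "dy": 0.136, "dz": 0, "rx": 0, "ry": 0, "rz": 33, "grip": 255},
    {"dx": -0.167, "dy": 0.142, "dz": 0, "rx": 0, "ry": 0, "rz": 34.7, "grip": 255}
  ]
}}

```text
clock: 6.08
tool_pos: [0.471, -0.0589, 0.2594]
orientation: [-180.0, -0.0, 7.1]
force: [0.1, 0.4, -1.6]
width: 0.0355
```

```bash
python3 - <<'E'
from h import *
brief();p,Rt,zl=readpose(.150);plan(p,Rt)
E
```

```text
{'clock': np.float64(6.075), 'q': array([-32.398,  -4.475,  32.753, 106.315,   2.468,  77.448,   6.839]), 'tool_pos': array([ 0.471, -0.059,  0.259]), 'orientation': array([-1.79992e+02, -1.50000e-02,  7.10000e+00]), 'force': array([ 0.097,  0.411, -1.592]), 'width': np.float64(0.035)}
t 6.075 d(mm) [10.8 36.4 78.5] rot [-0.08 34.99  0.24] |d| 0.087 |r| 35.0
```

Request:
{"api": "play_rows", "payload": {
  "steps": [
    {"dx": 0.001, "dy": 0.004, "dz": 0.008, "rx": 0, "ry": 4, "rz": 0, "grip": 255},
    {"dx": 0.003, "dy": 0.009, "dz": 0.02, "rx": 0, "ry": 9, "rz": 0, "grip": 255},
    {"dx": 0.005, "dy": 0.016, "dz": 0.034, "rx": 0, "ry": 15, "rz": 0, "grip": 255},
    {"dx": 0.007, "dy": 0.022, "dz": 0.047, "rx": 0, "ry": 21, "rz": 0, "grip": 255},
    {"dx": 0.009, "dy": 0.028, "dz": 0.06, "rx": 0, "ry": 27, "rz": 0, "grip": 255},
    {"dx": 0.01, "dy": 0.033, "dz": 0.071, "rx": 0, "ry": 32, "rz": 0, "grip": 255},
    {"dx": 0.011, "dy": 0.036, "dz": 0.078, "rx": 0, "ry": 35, "rz": 0, "grip": 255},
    {"dx": 0.011, "dy": 0.036, "dz": 0.078, "rx": 0, "ry": 35, "rz": 0, "grip": 255}
  ]
}}

```text
clock: 7.08
tool_pos: [0.4855, -0.0915, 0.1799]
orientation: [-180.0, -34.8, 7.3]
force: [0.9, -0.8, -2.0]
width: 0.0351
```

```bash
python3 - <<'E'
from h import *
brief();p,Rt,zl=readpose(.110);plan(p,Rt)
t=cap('top','t5');s=cap('scene','s5')
cv2.imwrite('pics/zt.png',cv2.resize(t['image'][90:270,230:430],None,fx=3.3,fy=3.3,interpolation=cv2.INTER_CUBIC))
cv2.imwrite('pics/zs.png',cv2.resize(s['image'][120:320,110:360],None,fx=3,fy=3,interpolation=cv2.INTER_CUBIC))
E
```

```text
{'clock': np.float64(7.075), 'q': array([-13.282, -21.669,  23.057, 136.151,  -3.786,  30.591,  20.754]), 'tool_pos': array([ 0.486, -0.092,  0.18 ]), 'orientation': array([-179.957,  -34.835,    7.258]), 'force': array([ 0.936, -0.845, -2.025]), 'width': np.float64(0.035)}
t 7.075 d(mm) [ 1.1  2.4 39.4] rot [-0.28  0.17  0.33] |d| 0.04 |r| 0.5
```

View pics/zt.png

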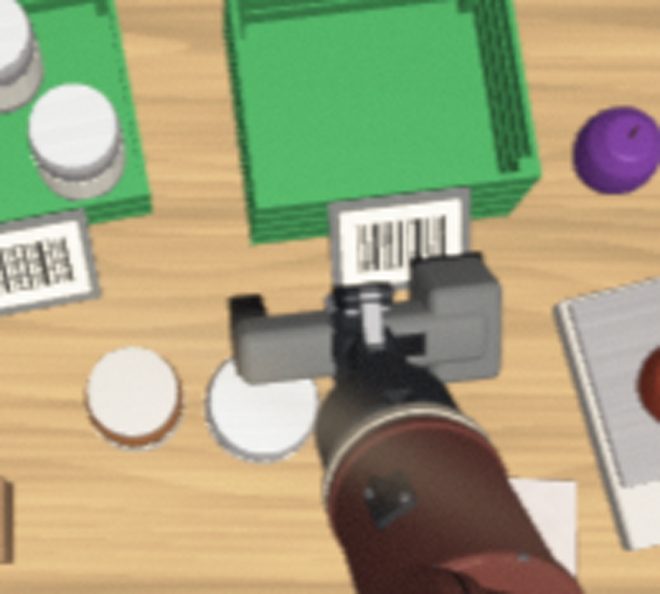

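View pics/zs.png

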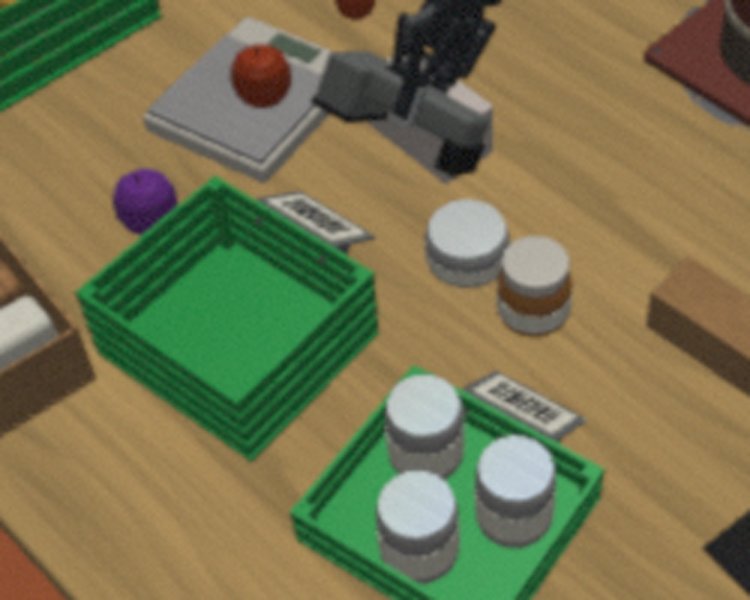

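Request:
{"api": "play_rows", "payload": {
  "steps": [
    {"dx": 0, "dy": 0.001, "dz": 0.008, "rx": 0, "ry": 0, "rz": 0, "grip": 255},
    {"dx": 0.001, "dy": 0.002, "dz": 0.018, "rx": 0, "ry": 0, "rz": 0, "grip": 255},
    {"dx": 0.001, "dy": 0.002, "dz": 0.028, "rx": 0, "ry": 0, "rz": 0, "grip": 255},
    {"dx": 0.001, "dy": 0.002, "dz": 0.036, "rx": 0, "ry": 0, "rz": 0, "grip": 255},
    {"dx": 0.001, "dy": 0.002, "dz": 0.039, "rx": 0, "ry": 0, "rz": 0, "grip": 255},
    {"dx": 0.001, "dy": 0.002, "dz": 0.039, "rx": 0, "ry": 0, "rz": 0, "grip": 255}
  ]
}}

```text
clock: 7.92
tool_pos: [0.51, -0.0903, 0.1497]
orientation: [180.0, -35.0, 7.4]
force: [-0.6, -0.0, -1.7]
width: 0.0355
```

```bash
python3 - <<'E'
from h import *
brief();p,Rt,zl=readpose(.110);plan(p,Rt)
t=cap('top','t6');s=cap('scene','s6')
cv2.imwrite('pics/zt6.png',cv2.resize(t['image'][90:270,230:430],None,fx=3.3,fy=3.3,interpolation=cv2.INTER_CUBIC))
cv2.imwrite('pics/zs6.png',cv2.resize(s['image'][120:250,170:340],None,fx=4.4,fy=4.4,interpolation=cv2.INTER_CUBIC))
E
```

```text
{'clock': np.float64(7.925), 'q': array([-17.685, -15.764,  27.709, 136.217,  -7.963,  24.624,  24.918]), 'tool_pos': array([ 0.51, -0.09,  0.15]), 'orientation': array([179.997, -34.967,   7.353]), 'force': array([-0.632, -0.045, -1.728]), 'width': np.float64(0.036)}
t 7.925 d(mm) [-1.7  0.5  0.7] rot [-0.29  0.03  0.41] |d| 0.002 |r| 0.5
```

View pics/zt6.png

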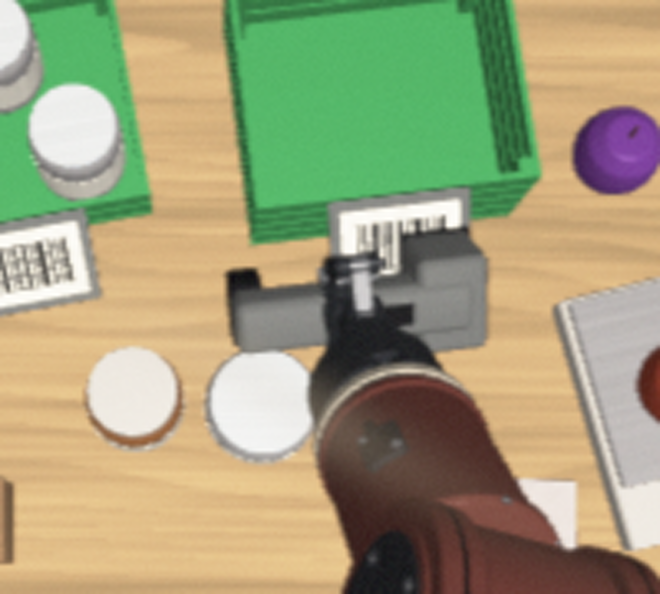

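View pics/zs6.png

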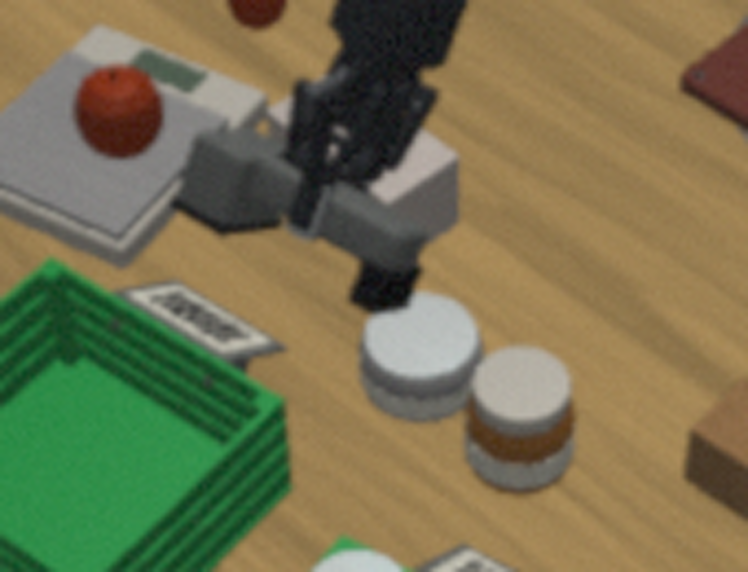

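```bash
python3 - <<'E'
from h import *
s=load('s6');t=load('t6'); st=env.get_state(); Rt=R.from_euler('xyz',st['orientation'],degrees=True);ex,ey,ez=Rt.as_matrix().T
for p in (0,4,8):
    a=np.radians(p); X=np.cos(a)*ey-np.sin(a)*ez; Z=-np.cos(a)*ez-np.sin(a)*ey; Y=ex; g=st['tool_pos']+Rt.apply([0,-.0032,-.0195])
    foc=g+.0655*X-.110*Z; print(p,'focus err',np.linalg.norm(foc-LAB),foc)
    for nm,q in dict(noseEndBot=(.088,.033,-.041),noseInBot=(.043,.033,-.041),noseEndTop=(.088,.033,.014),heelEndBot=(-.068,.022,-.041),heelInBot=(-.046,.022,-.041)).items():
        P=g+q[0]*X+q[1]*Y+q[2]*Z
        print(nm,((proj(s,P)[0]-[170,120]+.5)*4.4-.5).round(0),((proj(t,P)[0]-[230,90]+.5)*3.3-.5).round(0))
E
```

```text
0 focus err 0.002689357742570215 [ 0.5695151  -0.14566994  0.07601795]
noseEndBot [177. 210.] [456. 224.]
noseInBot [231. 241.] [387. 232.]
noseEndTop [203. 130.] [480. 253.]
heelEndBot [380. 319.] [218. 268.]
heelInBot [352. 303.] [252. 264.]
4 focus err 0.009117017965864829 [ 0.5677218  -0.15347622  0.07997999]
noseEndBot [177. 199.] [463. 226.]
noseInBot [229. 235.] [392. 233.]
noseEndTop [208. 122.] [480. 257.]
heelEndBot [373. 324.] [222. 265.]
heelInBot [346. 305.] [256. 262.]
8 focus err 0.01787681585652965 [ 0.56559153 -0.1609672   0.08436163]
noseEndBot [177. 188.] [469. 229.]
noseInBot [228. 228.] [397. 234.]
noseEndTop [213. 114.] [480. 260.]
heelEndBot [367. 328.] [227. 262.]
heelInBot [341. 307.] [260. 260.]
```

The predicted nose and heel corners match the picture to within a few pixels, so any tilt in the hand is 3° or less and the focus error is under 10 mm. I'll hold here.

Request:
{"api": "play_rows", "payload": {
  "steps": [
    {"dx": 0, "dy": 0, "dz": 0, "rx": 0, "ry": 0, "rz": 0, "grip": 255},
    {"dx": 0, "dy": 0, "dz": 0, "rx": 0, "ry": 0, "rz": 0, "grip": 255},
    {"dx": 0, "dy": 0, "dz": 0, "rx": 0, "ry": 0, "rz": 0, "grip": 255},
    {"dx": 0, "dy": 0, "dz": 0, "rx": 0, "ry": 0, "rz": 0, "grip": 255},
    {"dx": 0, "dy": 0, "dz": 0, "rx": 0, "ry": 0, "rz": 0, "grip": 255},
    {"dx": 0, "dy": 0, "dz": 0, "rx": 0, "ry": 0, "rz": 0, "grip": 255},
    {"dx": 0, "dy": 0, "dz": 0, "rx": 0, "ry": 0, "rz": 0, "grip": 255},
    {"dx": 0, "dy": 0, "dz": 0, "rx": 0, "ry": 0, "rz": 0, "grip": 255}
  ]
}}

```text
clock: 9.02
tool_pos: [0.51, -0.0904, 0.1499]
orientation: [180.0, -35.0, 7.3]
force: [-0.3, -0.7, -2.0]
width: 0.0354
```

Request:
{"api": "play_rows", "payload": {
  "steps": [
    {"dx": 0, "dy": 0, "dz": 0, "rx": 0, "ry": 0, "rz": 0, "grip": 255},
    {"dx": 0, "dy": 0, "dz": 0, "rx": 0, "ry": 0, "rz": 0, "grip": 255},
    {"dx": 0, "dy": 0, "dz": 0, "rx": 0, "ry": 0, "rz": 0, "grip": 255},
    {"dx": 0, "dy": 0, "dz": 0, "rx": 0, "ry": 0, "rz": 0, "grip": 255},
    {"dx": 0, "dy": 0, "dz": 0, "rx": 0, "ry": 0, "rz": 0, "grip": 255},
    {"dx": 0, "dy": 0, "dz": 0, "rx": 0, "ry": 0, "rz": 0, "grip": 255},
    {"dx": 0, "dy": 0, "dz": 0, "rx": 0, "ry": 0, "rz": 0, "grip": 255},
    {"dx": 0, "dy": 0, "dz": 0, "rx": 0, "ry": 0, "rz": 0, "grip": 255}
  ]
}}

```text
clock: 10.02
tool_pos: [0.51, -0.0904, 0.15]
orientation: [180.0, -35.0, 7.3]
force: [0.2, 0.0, -2.8]
width: 0.035
```

```bash
python3 - <<'E'
from h import *
brief();plan([.47,-.06,.26],ypr=[180,0,7])
s=cap('scene','s7'); print(env.get_state()['qd'])
cv2.imwrite('pics/zs7.png',cv2.resize(s['image'][120:250,170:340],None,fx=4.4,fy=4.4,interpolation=cv2.INTER_CUBIC))
print(np.abs(s['image'].astype(int)-load('s6')['image']).mean())
E
```

```text
{'clock': np.float64(10.025), 'q': array([-17.658, -15.798,  27.694, 136.218,  -7.962,  24.625,  24.917]), 'tool_pos': array([ 0.51, -0.09,  0.15]), 'orientation': array([180.   , -34.998,   7.339]), 'force': array([ 0.169,  0.032, -2.793]), 'width': np.float64(0.035)}
t 10.025 d(mm) [  33.8  -35.3 -110.7] rot [ -0.1  -35.     0.33] |d| 0.121 |r| 35.0
[ 0.01946178 -0.06295687  0.04893059 -0.11566448 -0.03645312  0.0044509
  0.12863602]
2.3067403628117913
```

Request:
{"api": "play_rows", "payload": {
  "steps": [
    {"dx": 0.004, "dy": -0.003, "dz": -0.014, "rx": 0, "ry": -3, "rz": 0, "grip": 255},
    {"dx": 0.009, "dy": -0.008, "dz": -0.03, "rx": 0, "ry": -8, "rz": 0, "grip": 255},
    {"dx": 0.014, "dy": -0.014, "dz": -0.048, "rx": 0, "ry": -14, "rz": 0, "grip": 255},
    {"dx": 0.02, "dy": -0.02, "dz": -0.067, "rx": 0, "ry": -20, "rz": 0, "grip": 255},
    {"dx": 0.025, "dy": -0.027, "dz": -0.085, "rx": 0, "ry": -26, "rz": 0, "grip": 255},
    {"dx": 0.03, "dy": -0.032, "dz": -0.1, "rx": 0, "ry": -31, "rz": 0, "grip": 255},
    {"dx": 0.034, "dy": -0.035, "dz": -0.11, "rx": 0, "ry": -35, "rz": 0, "grip": 255},
    {"dx": 0.034, "dy": -0.035, "dz": -0.11, "rx": 0, "ry": -35, "rz": 0, "grip": 255}
  ]
}}

```text
clock: 11.08
tool_pos: [0.4718, -0.0597, 0.2597]
orientation: [180.0, -0.0, 7.4]
force: [1.0, 0.9, -2.2]
width: 0.0352
```

```bash
python3 - <<'E'
from h import *
brief();plan([.49,.16,.26],ypr=[180,0,42])
E
```

```text
{'clock': np.float64(11.075), 'q': array([-14.638,  -2.981,  15.953, 105.545,   0.861,  77.27 ,   8.503]), 'tool_pos': array([ 0.472, -0.06 ,  0.26 ]), 'orientation': array([ 1.79972e+02, -4.80000e-02,  7.39700e+00]), 'force': array([ 1.038,  0.91 , -2.21 ]), 'width': np.float64(0.035)}
t 11.075 d(mm) [  46.4 -215.5   -0.4] rot [  0.04  -0.04 -34.6 ] |d| 0.22 |r| 34.6
```

Request:
{"api": "play_rows", "payload": {
  "steps": [
    {"dx": 0.003, "dy": -0.015, "dz": 0, "rx": 0, "ry": 0, "rz": -2.5, "grip": 255},
    {"dx": 0.01, "dy": -0.045, "dz": 0, "rx": 0, "ry": 0, "rz": -7, "grip": 255},
    {"dx": 0.017, "dy": -0.078, "dz": 0, "rx": 0, "ry": 0, "rz": -12, "grip": 255},
    {"dx": 0.024, "dy": -0.112, "dz": 0, "rx": 0, "ry": 0, "rz": -18, "grip": 255},
    {"dx": 0.032, "dy": -0.147, "dz": 0, "rx": 0, "ry": 0, "rz": -24, "grip": 255},
    {"dx": 0.039, "dy": -0.18, "dz": 0, "rx": 0, "ry": 0, "rz": -29, "grip": 255},
    {"dx": 0.044, "dy": -0.205, "dz": 0, "rx": 0, "ry": 0, "rz": -33, "grip": 255},
    {"dx": 0.046, "dy": -0.215, "dz": 0, "rx": 0, "ry": 0, "rz": -34.6, "grip": 255}
  ]
}}

```text
clock: 12.08
tool_pos: [0.4885, 0.1609, 0.2593]
orientation: [-180.0, 0.0, 42.2]
force: [0.3, -0.6, -2.2]
width: 0.0356
```

```bash
python3 - <<'E'
from h import *
brief();plan([.457,.387,.16],ypr=[180,0,81])
E
```

```text
{'clock': np.float64(12.075), 'q': array([-27.116,   2.447,   4.06 , 100.352,  -0.178,  77.234,  19.185]), 'tool_pos': array([0.489, 0.161, 0.259]), 'orientation': array([-1.7999e+02,  2.5000e-02,  4.2205e+01]), 'force': array([ 0.278, -0.561, -2.234]), 'width': np.float64(0.036)}
t 12.075 d(mm) [ 128.6 -188.6   99.3] rot [-2.00e-02  2.00e-02 -3.88e+01] |d| 0.249 |r| 38.8
```

Request:
{"api": "play_rows", "payload": {
  "steps": [
    {"dx": 0.01, "dy": -0.014, "dz": 0, "rx": 0, "ry": 0, "rz": -2.5, "grip": 255},
    {"dx": 0.028, "dy": -0.04, "dz": 0.005, "rx": 0, "ry": 0, "rz": -8, "grip": 255},
    {"dx": 0.048, "dy": -0.07, "dz": 0.015, "rx": 0, "ry": 0, "rz": -14, "grip": 255},
    {"dx": 0.068, "dy": -0.1, "dz": 0.03, "rx": 0, "ry": 0, "rz": -20, "grip": 255},
    {"dx": 0.09, "dy": -0.132, "dz": 0.05, "rx": 0, "ry": 0, "rz": -27, "grip": 255},
    {"dx": 0.112, "dy": -0.164, "dz": 0.075, "rx": 0, "ry": 0, "rz": -33, "grip": 255},
    {"dx": 0.126, "dy": -0.184, "dz": 0.093, "rx": 0, "ry": 0, "rz": -37.5, "grip": 255},
    {"dx": 0.129, "dy": -0.188, "dz": 0.1, "rx": 0, "ry": 0, "rz": -38.8, "grip": 255}
  ]
}}

```text
clock: 13.08
tool_pos: [0.4579, 0.386, 0.1581]
orientation: [-179.9, 0.1, 80.9]
force: [-0.9, -1.5, -1.1]
width: 0.0352
```

```bash
python3 - <<'E'
from h import *
brief();plan([.457,.389,.0265],ypr=[180,0,81])
E
```

```text
{'clock': np.float64(13.075), 'q': array([-38.414,  16.372,  -7.128,  96.27 ,   2.126,  67.603,  34.852]), 'tool_pos': array([0.458, 0.386, 0.158]), 'orientation': array([-1.79904e+02,  6.70000e-02,  8.09220e+01]), 'force': array([-0.941, -1.507, -1.065]), 'width': np.float64(0.035)}
t 13.075 d(mm) [  3.   -1.2 131.6] rot [-0.1   0.07 -0.08] |d| 0.132 |r| 0.1
```

Request:
{"api": "play_rows", "payload": {
  "steps": [
    {"dx": 0.001, "dy": 0, "dz": 0.02, "rx": 0, "ry": 0, "rz": 0, "grip": 255},
    {"dx": 0.002, "dy": 0, "dz": 0.05, "rx": 0, "ry": 0, "rz": 0, "grip": 255},
    {"dx": 0.003, "dy": -0.001, "dz": 0.08, "rx": 0, "ry": 0, "rz": 0, "grip": 255},
    {"dx": 0.003, "dy": -0.001, "dz": 0.105, "rx": 0, "ry": 0, "rz": 0, "grip": 255},
    {"dx": 0.003, "dy": -0.001, "dz": 0.12, "rx": 0, "ry": 0, "rz": 0, "grip": 255},
    {"dx": 0.003, "dy": -0.001, "dz": 0.124, "rx": 0, "ry": 0, "rz": 0, "grip": 255},
    {"dx": 0.003, "dy": -0.001, "dz": 0.127, "rx": 0, "ry": 0, "rz": 0, "grip": 255},
    {"dx": 0.003, "dy": -0.001, "dz": 0.127, "rx": 0, "ry": 0, "rz": 0, "grip": 255}
  ]
}}

```text
clock: 14.08
tool_pos: [0.459, 0.3883, 0.0333]
orientation: [180.0, -0.0, 80.7]
force: [1.0, -0.1, -1.3]
width: 0.0355
```

Request:
{"api": "play_rows", "payload": {
  "steps": [
    {"dx": 0, "dy": 0, "dz": 0.002, "rx": 0, "ry": 0, "rz": 0, "grip": 255},
    {"dx": 0, "dy": 0, "dz": 0.005, "rx": 0, "ry": 0, "rz": 0, "grip": 255},
    {"dx": 0, "dy": 0, "dz": 0.005, "rx": 0, "ry": 0, "rz": 0, "grip": 255}
  ]
}}

```text
clock: 14.45
tool_pos: [0.4584, 0.3879, 0.0273]
orientation: [-180.0, 0.0, 80.7]
force: [-0.3, -0.8, -2.1]
width: 0.0354
```

Request:
{"api": "play_rows", "payload": {
  "steps": [
    {"dx": 0, "dy": 0, "dz": 0.001, "rx": 0, "ry": 0, "rz": 0, "grip": 255},
    {"dx": 0, "dy": 0, "dz": 0.002, "rx": 0, "ry": 0, "rz": 0, "grip": 255},
    {"dx": 0, "dy": 0, "dz": 0.0025, "rx": 0, "ry": 0, "rz": 0, "grip": 255},
    {"dx": 0, "dy": 0, "dz": 0.0025, "rx": 0, "ry": 0, "rz": 0, "grip": 255}
  ]
}}

```text
clock: 14.95
tool_pos: [0.4586, 0.3881, 0.0256]
orientation: [180.0, -0.0, 80.7]
force: [-2.9, -2.6, 5.1]
width: 0.0353
```

It's in contact at z=0.0256, the height of the original grasp, with +5 N. I'll release and rise.

Request:
{"api": "play_rows", "payload": {
  "steps": [
    {"dx": 0, "dy": 0, "dz": 0, "rx": 0, "ry": 0, "rz": 0, "grip": 200},
    {"dx": 0, "dy": 0, "dz": 0, "rx": 0, "ry": 0, "rz": 0, "grip": 100},
    {"dx": 0, "dy": 0, "dz": 0, "rx": 0, "ry": 0, "rz": 0, "grip": 0},
    {"dx": 0, "dy": 0, "dz": 0, "rx": 0, "ry": 0, "rz": 0, "grip": 0},
    {"dx": 0, "dy": 0, "dz": 0, "rx": 0, "ry": 0, "rz": 0, "grip": 0},
    {"dx": 0, "dy": 0, "dz": 0, "rx": 0, "ry": 0, "rz": 0, "grip": 0}
  ]
}}

```text
clock: 15.7
tool_pos: [0.4586, 0.3881, 0.025]
orientation: [-180.0, 0.0, 80.7]
force: [-0.0, 0.1, 1.1]
width: 0.0852
```

Request:
{"api": "play_rows", "payload": {
  "steps": [
    {"dx": 0, "dy": 0, "dz": -0.01, "rx": 0, "ry": 0, "rz": 0, "grip": 0},
    {"dx": 0, "dy": 0, "dz": -0.03, "rx": 0, "ry": 0, "rz": 0, "grip": 0},
    {"dx": 0, "dy": 0, "dz": -0.07, "rx": 0, "ry": 0, "rz": 0, "grip": 0},
    {"dx": 0, "dy": 0, "dz": -0.12, "rx": 0, "ry": 0, "rz": 0, "grip": 0},
    {"dx": 0, "dy": 0, "dz": -0.17, "rx": 0, "ry": 0, "rz": 0, "grip": 0},
    {"dx": 0, "dy": 0, "dz": -0.21, "rx": 0, "ry": 0, "rz": 0, "grip": 0},
    {"dx": 0, "dy": 0, "dz": -0.225, "rx": 0, "ry": 0, "rz": 0, "grip": 0},
    {"dx": 0, "dy": 0, "dz": -0.225, "rx": 0, "ry": 0, "rz": 0, "grip": 0}
  ]
}}

```text
clock: 16.7
tool_pos: [0.4588, 0.3883, 0.2514]
orientation: [179.9, -0.1, 80.7]
force: [-0.5, -0.0, -1.0]
width: 0.0854
```

```bash
python3 - <<'E'
from h import *
brief();c=cap('wrist','w8')
plan([.48,-.02,.25],ypr=[180,0,30])
E
```

```text
{'clock': np.float64(16.7), 'q': array([-38.589,  13.112,  -7.036,  89.209,   1.639,  77.652,  34.953]), 'tool_pos': array([0.459, 0.388, 0.251]), 'orientation': array([ 1.7992e+02, -9.8000e-02,  8.0743e+01]), 'force': array([-0.501, -0.004, -1.03 ]), 'width': np.float64(0.085)}
t 16.75 d(mm) [-3.991e+02  8.700e+01 -2.000e-01] rot [-0.000e+00  2.000e-02  5.074e+01] |d| 0.408 |r| 50.7
```

View pics/w8.png

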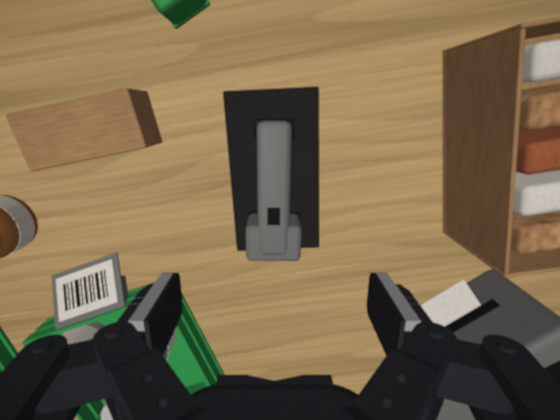

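The scanner stands on its mat at about (275,190), upright and well inside the mat edges. Next is the apple.

```bash
python3 - <<'E'
from h import *
plan([.48,.12,.26],ypr=[180,0,43])
E
```

```text
t 16.75 d(mm) [-260.9   64.5  -10.2] rot [-0.000e+00  2.000e-02  3.774e+01] |d| 0.269 |r| 37.7
```

Request:
{"api": "play_rows", "payload": {
  "steps": [
    {"dx": -0.02, "dy": 0.005, "dz": -0.003, "rx": 0, "ry": 0, "rz": 3, "grip": 0},
    {"dx": -0.055, "dy": 0.013, "dz": -0.006, "rx": 0, "ry": 0, "rz": 8, "grip": 0},
    {"dx": -0.095, "dy": 0.023, "dz": -0.01, "rx": 0, "ry": 0, "rz": 14, "grip": 0},
    {"dx": -0.135, "dy": 0.033, "dz": -0.01, "rx": 0, "ry": 0, "rz": 20, "grip": 0},
    {"dx": -0.175, "dy": 0.043, "dz": -0.01, "rx": 0, "ry": 0, "rz": 26, "grip": 0},
    {"dx": -0.215, "dy": 0.053, "dz": -0.01, "rx": 0, "ry": 0, "rz": 32, "grip": 0},
    {"dx": -0.245, "dy": 0.06, "dz": -0.01, "rx": 0, "ry": 0, "rz": 36, "grip": 0},
    {"dx": -0.26, "dy": 0.064, "dz": -0.01, "rx": 0, "ry": 0, "rz": 38, "grip": 0}
  ]
}}

```text
clock: 17.75
tool_pos: [0.4797, 0.119, 0.2596]
orientation: [-180.0, 0.0, 42.5]
force: [-0.2, 0.6, 0.4]
width: 0.0851
```

```bash
python3 - <<'E'
from h import *
brief();plan([.48,-.12,.26],ypr=[180,0,5])
E
```

```text
{'clock': np.float64(17.75), 'q': array([-2.46550e+01, -1.80000e-02,  5.57800e+00,  1.02816e+02,
       -0.00000e+00,  7.72490e+01,  2.34200e+01]), 'tool_pos': array([0.48 , 0.119, 0.26 ]), 'orientation': array([-1.7998e+02,  4.2000e-02,  4.2497e+01]), 'force': array([-0.248,  0.552,  0.394]), 'width': np.float64(0.085)}
t 17.75 d(mm) [-161.2  176.4   -0.3] rot [-1.00e-02  5.00e-02  3.75e+01] |d| 0.239 |r| 37.5
```

Request:
{"api": "play_rows", "payload": {
  "steps": [
    {"dx": -0.012, "dy": 0.013, "dz": 0, "rx": 0, "ry": 0, "rz": 3, "grip": 0},
    {"dx": -0.034, "dy": 0.037, "dz": 0, "rx": 0, "ry": 0, "rz": 8, "grip": 0},
    {"dx": -0.058, "dy": 0.063, "dz": 0, "rx": 0, "ry": 0, "rz": 14, "grip": 0},
    {"dx": -0.083, "dy": 0.09, "dz": 0, "rx": 0, "ry": 0, "rz": 20, "grip": 0},
    {"dx": -0.108, "dy": 0.118, "dz": 0, "rx": 0, "ry": 0, "rz": 26, "grip": 0},
    {"dx": -0.133, "dy": 0.146, "dz": 0, "rx": 0, "ry": 0, "rz": 32, "grip": 0},
    {"dx": -0.152, "dy": 0.167, "dz": 0, "rx": 0, "ry": 0, "rz": 36, "grip": 0},
    {"dx": -0.161, "dy": 0.176, "dz": 0, "rx": 0, "ry": 0, "rz": 37.5, "grip": 0}
  ]
}}

```text
clock: 18.75
tool_pos: [0.4807, -0.1196, 0.2601]
orientation: [180.0, 0.0, 5.0]
force: [0.1, 0.1, -0.1]
width: 0.0852
```

```bash
python3 - <<'E'
from h import *
brief();plan([.465,-.34,.25],ypr=[180,0,-30])
E
```

```text
{'clock': np.float64(18.75), 'q': array([-10.686,  -0.582,  19.509, 103.282,   0.206,  77.269,  13.738]), 'tool_pos': array([ 0.481, -0.12 ,  0.26 ]), 'orientation': array([1.79994e+02, 4.00000e-03, 4.96200e+00]), 'force': array([ 0.122,  0.093, -0.127]), 'width': np.float64(0.085)}
t 18.75 d(mm) [-34.7 218.2  10.1] rot [1.000e-02 0.000e+00 3.496e+01] |d| 0.221 |r| 35.0
```

Request:
{"api": "play_rows", "payload": {
  "steps": [
    {"dx": -0.003, "dy": 0.016, "dz": 0, "rx": 0, "ry": 0, "rz": 2.5, "grip": 0},
    {"dx": -0.007, "dy": 0.046, "dz": 0, "rx": 0, "ry": 0, "rz": 7, "grip": 0},
    {"dx": -0.012, "dy": 0.079, "dz": 0.002, "rx": 0, "ry": 0, "rz": 12, "grip": 0},
    {"dx": -0.018, "dy": 0.114, "dz": 0.004, "rx": 0, "ry": 0, "rz": 18, "grip": 0},
    {"dx": -0.023, "dy": 0.148, "dz": 0.006, "rx": 0, "ry": 0, "rz": 24, "grip": 0},
    {"dx": -0.029, "dy": 0.182, "dz": 0.008, "rx": 0, "ry": 0, "rz": 29, "grip": 0},
    {"dx": -0.033, "dy": 0.208, "dz": 0.01, "rx": 0, "ry": 0, "rz": 33, "grip": 0},
    {"dx": -0.035, "dy": 0.218, "dz": 0.01, "rx": 0, "ry": 0, "rz": 35, "grip": 0}
  ]
}}

```text
clock: 19.75
tool_pos: [0.4655, -0.3397, 0.2497]
orientation: [180.0, 0.0, -30.1]
force: [-0.5, 0.3, -0.5]
width: 0.0853
```

```bash
python3 - <<'E'
from h import *
brief();c=cap('wrist','w9'); print(proj(c,[.471,-.347,.062]))
im=c['image'];hsv=cv2.cvtColor(im,cv2.COLOR_BGR2HSV)
m=(((hsv[...,0]<9)|(hsv[...,0]>172))&(hsv[...,1]>130)&(hsv[...,2]>40)).astype(np.uint8)
n,l,s,ce=cv2.connectedComponentsWithStats(m)
for i in range(1,n):
    if s[i][4]>300: print(s[i],ce[i],onz(c,*ce[i],.062), onz(c,s[i][0]+s[i][2]/2-.5,s[i][1]+s[i][3]/2-.5,.062))
E
```

```text
{'clock': np.float64(19.75), 'q': array([ 3.159, 10.622, 32.912, 94.374, -5.853, 76.776,  6.909]), 'tool_pos': array([ 0.465, -0.34 ,  0.25 ]), 'orientation': array([ 1.79952e+02,  3.40000e-02, -3.00580e+01]), 'force': array([-0.475,  0.325, -0.466]), 'width': np.float64(0.085)}
[[283.34457829 191.76021969]]
[ 253  160   59   60 2735] [282.27458867 189.71590494] [ 0.4711154  -0.34450902  0.062     ] [ 0.47098031 -0.34416155  0.062     ]
[178 271  21  38 547] [187.96892139 288.24131627] [ 0.31760453 -0.39224895  0.062     ] [ 0.31667899 -0.39364703  0.062     ]
```

View pics/w9.png

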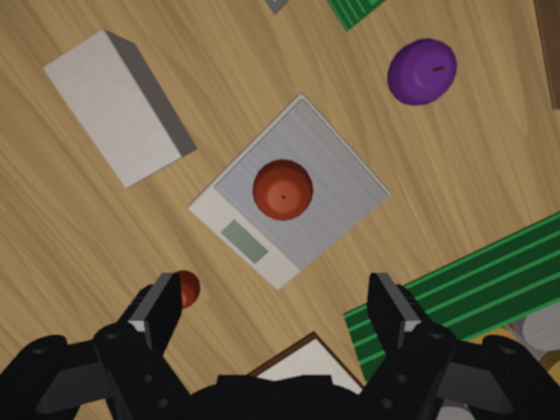

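The apple sits at px (282,190), and both views agree on (0.471, -0.346).

```bash
python3 - <<'E'
from h import *
plan([.471,-.3455,.045],ypr=[180,0,-30])
E
```

```text
t 19.8 d(mm) [  7.7   1.8 204.8] rot [ 0.06  0.02 -0.1 ] |d| 0.205 |r| 0.1
```

Request:
{"api": "play_rows", "payload": {
  "steps": [
    {"dx": 0.004, "dy": 0.001, "dz": 0.03, "rx": 0, "ry": 0, "rz": 0, "grip": 0},
    {"dx": 0.008, "dy": 0.002, "dz": 0.07, "rx": 0, "ry": 0, "rz": 0, "grip": 0},
    {"dx": 0.008, "dy": 0.002, "dz": 0.1, "rx": 0, "ry": 0, "rz": 0, "grip": 0},
    {"dx": 0.008, "dy": 0.002, "dz": 0.11, "rx": 0, "ry": 0, "rz": 0, "grip": 0},
    {"dx": 0.008, "dy": 0.002, "dz": 0.11, "rx": 0, "ry": 0, "rz": 0, "grip": 0}
  ]
}}

```text
clock: 20.42
tool_pos: [0.4724, -0.3428, 0.1402]
orientation: [-180.0, 0.0, -29.7]
force: [0.3, -0.1, 0.9]
width: 0.0852
```

```bash
python3 - <<'E'
from h import *
brief();c=cap('wrist','w10'); print(proj(c,[.471,-.3455,.062])); plan([.471,-.3455,.045],ypr=[180,0,-30])
im=c['image'];hsv=cv2.cvtColor(im,cv2.COLOR_BGR2HSV)
m=(((hsv[...,0]<9)|(hsv[...,0]>172))&(hsv[...,1]>130)&(hsv[...,2]>40)).astype(np.uint8)
n,l,s,ce=cv2.connectedComponentsWithStats(m)
for i in range(1,n):
    if s[i][4]>300: print(s[i],ce[i],onz(c,*ce[i],.062))
E
```

```text
{'clock': np.float64(20.425), 'q': array([  4.836,  16.602,  31.917, 101.291,  -9.614,  64.847,  10.084]), 'tool_pos': array([ 0.472, -0.343,  0.14 ]), 'orientation': array([-1.79991e+02,  2.50000e-02, -2.97070e+01]), 'force': array([ 0.325, -0.129,  0.936]), 'width': np.float64(0.085)}
[[275.83837599 228.17564162]]
t 20.475 d(mm) [-0.5  2.8 96.1] rot [-0.01 -0.06  0.27] |d| 0.096 |r| 0.3
[ 232  183   87   90 6005] [275.13272273 227.56636137] [ 0.47078655 -0.34483212  0.062     ]
```

View pics/w10.png

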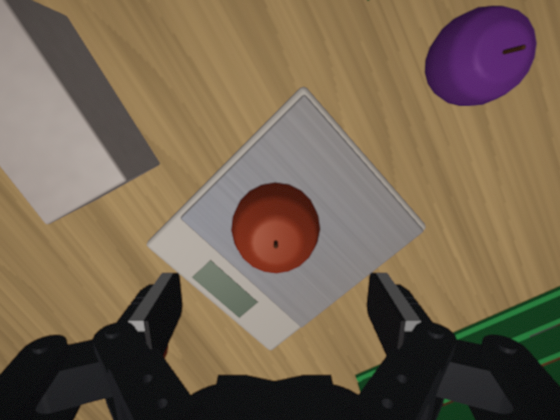

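The apple is centred between the jaws at column 275. I'll descend and grip.

Request:
{"api": "play_rows", "payload": {
  "steps": [
    {"dx": 0, "dy": 0.001, "dz": 0.03, "rx": 0, "ry": 0, "rz": 0, "grip": 0},
    {"dx": 0, "dy": 0.002, "dz": 0.06, "rx": 0, "ry": 0, "rz": 0, "grip": 0},
    {"dx": 0, "dy": 0.0025, "dz": 0.085, "rx": 0, "ry": 0, "rz": 0, "grip": 0},
    {"dx": 0, "dy": 0.0025, "dz": 0.095, "rx": 0, "ry": 0, "rz": 0, "grip": 0},
    {"dx": 0, "dy": 0.0025, "dz": 0.096, "rx": 0, "ry": 0, "rz": 0, "grip": 0},
    {"dx": 0, "dy": 0.0025, "dz": 0.096, "rx": 0, "ry": 0, "rz": 0, "grip": 255},
    {"dx": 0, "dy": 0.0025, "dz": 0.096, "rx": 0, "ry": 0, "rz": 0, "grip": 255},
    {"dx": 0, "dy": 0.0025, "dz": 0.096, "rx": 0, "ry": 0, "rz": 0, "grip": 255}
  ],
  "force": 40
}}

```text
clock: 21.48
tool_pos: [0.4715, -0.346, 0.0459]
orientation: [-180.0, -0.1, -29.8]
force: [-2.2, 1.5, 7.7]
width: 0.0628
```

Request:
{"api": "play_rows", "payload": {
  "steps": [
    {"dx": 0, "dy": 0, "dz": 0, "rx": 0, "ry": 0, "rz": 0, "grip": 255},
    {"dx": 0, "dy": 0, "dz": 0, "rx": 0, "ry": 0, "rz": 0, "grip": 255},
    {"dx": 0, "dy": 0, "dz": -0.005, "rx": 0, "ry": 0, "rz": 0, "grip": 255},
    {"dx": 0, "dy": 0, "dz": -0.015, "rx": 0, "ry": 0, "rz": 0, "grip": 255},
    {"dx": 0, "dy": 0, "dz": -0.03, "rx": 0, "ry": 0, "rz": 0, "grip": 255},
    {"dx": 0, "dy": 0, "dz": -0.04, "rx": 0, "ry": 0, "rz": 0, "grip": 255},
    {"dx": 0, "dy": 0, "dz": -0.04, "rx": 0, "ry": 0, "rz": 0, "grip": 255}
  ]
}}

```text
clock: 22.35
tool_pos: [0.4715, -0.3459, 0.0853]
orientation: [-180.0, -0.1, -29.8]
force: [0.6, 0.4, -2.2]
width: 0.0626
```

```bash
python3 - <<'E'
from h import *
brief();c=cap('wrist','w11')
E
```

```text
{'clock': np.float64(22.35), 'q': array([  6.154,  20.205,  31.102, 104.196, -12.071,  58.769,  12.223]), 'tool_pos': array([ 0.471, -0.346,  0.085]), 'orientation': array([-1.79988e+02, -1.15000e-01, -2.97550e+01]), 'force': array([ 0.642,  0.36 , -2.172]), 'width': np.float64(0.063)}
```

View pics/w11.png

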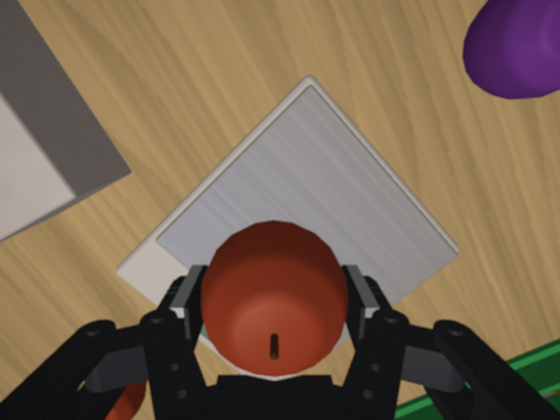

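```bash
python3 - <<'E'
from h import *
plan([.56,-.25,.23],ypr=[180,0,-12])
E
```

```text
t 22.4 d(mm) [  29.9 -127.1 -145.4] rot [ -0.    -0.05 -17.75] |d| 0.195 |r| 17.8
```

Request:
{"api": "play_rows", "payload": {
  "steps": [
    {"dx": 0, "dy": 0, "dz": -0.02, "rx": 0, "ry": 0, "rz": 0, "grip": 255},
    {"dx": 0, "dy": 0, "dz": -0.05, "rx": 0, "ry": 0, "rz": 0, "grip": 255},
    {"dx": 0.002, "dy": -0.01, "dz": -0.085, "rx": 0, "ry": 0, "rz": -2, "grip": 255},
    {"dx": 0.007, "dy": -0.03, "dz": -0.115, "rx": 0, "ry": 0, "rz": -5, "grip": 255},
    {"dx": 0.014, "dy": -0.06, "dz": -0.135, "rx": 0, "ry": 0, "rz": -9, "grip": 255},
    {"dx": 0.022, "dy": -0.092, "dz": -0.145, "rx": 0, "ry": 0, "rz": -13, "grip": 255},
    {"dx": 0.028, "dy": -0.118, "dz": -0.145, "rx": 0, "ry": 0, "rz": -17, "grip": 255},
    {"dx": 0.03, "dy": -0.127, "dz": -0.145, "rx": 0, "ry": 0, "rz": -18, "grip": 255}
  ]
}}

```text
clock: 23.4
tool_pos: [0.5609, -0.2478, 0.2275]
orientation: [-180.0, 0.1, -11.5]
force: [-0.5, 0.7, -1.3]
width: 0.0624
```

```bash
python3 - <<'E'
from h import *
brief();plan([.688,-.132,.21],ypr=[180,0,7])
E
```

```text
{'clock': np.float64(23.4), 'q': array([-2.073, 15.786, 26.727, 90.693, -7.259, 75.375, 14.14 ]), 'tool_pos': array([ 0.561, -0.248,  0.227]), 'orientation': array([-1.79979e+02,  1.24000e-01, -1.14970e+01]), 'force': array([-0.513,  0.705, -1.321]), 'width': np.float64(0.062)}
t 23.4 d(mm) [ 101.5 -138.8   17.3] rot [ -0.04   0.12 -18.5 ] |d| 0.173 |r| 18.5
```

Request:
{"api": "play_rows", "payload": {
  "steps": [
    {"dx": 0.008, "dy": -0.011, "dz": 0, "rx": 0, "ry": 0, "rz": -1.5, "grip": 255},
    {"dx": 0.024, "dy": -0.033, "dz": 0.002, "rx": 0, "ry": 0, "rz": -4, "grip": 255},
    {"dx": 0.043, "dy": -0.058, "dz": 0.005, "rx": 0, "ry": 0, "rz": -8, "grip": 255},
    {"dx": 0.062, "dy": -0.085, "dz": 0.01, "rx": 0, "ry": 0, "rz": -12, "grip": 255},
    {"dx": 0.081, "dy": -0.111, "dz": 0.014, "rx": 0, "ry": 0, "rz": -15, "grip": 255},
    {"dx": 0.096, "dy": -0.131, "dz": 0.017, "rx": 0, "ry": 0, "rz": -17.5, "grip": 255},
    {"dx": 0.1015, "dy": -0.139, "dz": 0.017, "rx": 0, "ry": 0, "rz": -18.5, "grip": 255},
    {"dx": 0.1015, "dy": -0.139, "dz": 0.017, "rx": 0, "ry": 0, "rz": -18.5, "grip": 255}
  ]
}}

```text
clock: 24.4
tool_pos: [0.6879, -0.1343, 0.2117]
orientation: [180.0, 0.0, 6.8]
force: [-0.5, -1.2, -1.4]
width: 0.0625
```

```bash
python3 - <<'E'
from h import *
brief();c=cap('wrist','w12');plan([.688,-.132,.019],ypr=[180,0,7])
E
```

```text
{'clock': np.float64(24.4), 'q': array([-6.724, 26.435, 20.315, 78.065, -9.108, 77.13 , 20.445]), 'tool_pos': array([ 0.688, -0.134,  0.212]), 'orientation': array([1.79997e+02, 3.50000e-02, 6.77900e+00]), 'force': array([-0.502, -1.173, -1.358]), 'width': np.float64(0.063)}
t 24.45 d(mm) [  1.1  -3.5 193. ] rot [ 0.03  0.03 -0.32] |d| 0.193 |r| 0.3
```

View pics/w12.png

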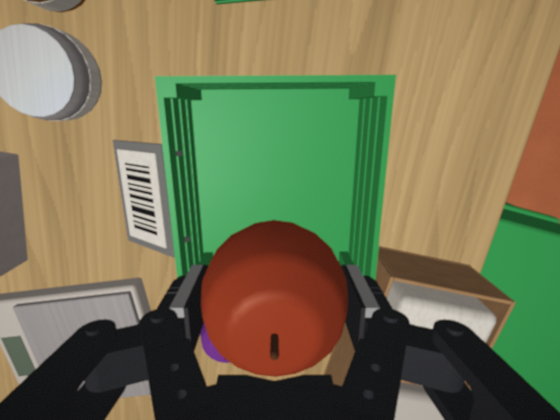

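The jaws are centred between the crate's front and back walls (columns 160 to 395, apple at 275). I'll lower it.

Request:
{"api": "play_rows", "payload": {
  "steps": [
    {"dx": 0.001, "dy": -0.003, "dz": 0.02, "rx": 0, "ry": 0, "rz": 0, "grip": 255},
    {"dx": 0.001, "dy": -0.003, "dz": 0.05, "rx": 0, "ry": 0, "rz": 0, "grip": 255},
    {"dx": 0.001, "dy": -0.003, "dz": 0.085, "rx": 0, "ry": 0, "rz": 0, "grip": 255},
    {"dx": 0.001, "dy": -0.003, "dz": 0.12, "rx": 0, "ry": 0, "rz": 0, "grip": 255},
    {"dx": 0.001, "dy": -0.003, "dz": 0.15, "rx": 0, "ry": 0, "rz": 0, "grip": 255},
    {"dx": 0.001, "dy": -0.003, "dz": 0.17, "rx": 0, "ry": 0, "rz": 0, "grip": 255},
    {"dx": 0.001, "dy": -0.003, "dz": 0.178, "rx": 0, "ry": 0, "rz": 0, "grip": 255},
    {"dx": 0.001, "dy": -0.003, "dz": 0.18, "rx": 0, "ry": 0, "rz": 0, "grip": 255}
  ]
}}

```text
clock: 25.45
tool_pos: [0.6884, -0.1319, 0.0322]
orientation: [180.0, -0.0, 6.7]
force: [-0.3, 0.5, -0.9]
width: 0.0625
```

Request:
{"api": "play_rows", "payload": {
  "steps": [
    {"dx": 0, "dy": 0, "dz": 0.002, "rx": 0, "ry": 0, "rz": 0, "grip": 255},
    {"dx": 0, "dy": 0, "dz": 0.004, "rx": 0, "ry": 0, "rz": 0, "grip": 255},
    {"dx": 0, "dy": 0, "dz": 0.006, "rx": 0, "ry": 0, "rz": 0, "grip": 255},
    {"dx": 0, "dy": 0, "dz": 0.008, "rx": 0, "ry": 0, "rz": 0, "grip": 255},
    {"dx": 0, "dy": 0, "dz": 0.008, "rx": 0, "ry": 0, "rz": 0, "grip": 255}
  ]
}}

```text
clock: 26.08
tool_pos: [0.6881, -0.1317, 0.0239]
orientation: [-180.0, 0.0, 6.7]
force: [0.4, 0.1, -2.2]
width: 0.0622
```

Request:
{"api": "play_rows", "payload": {
  "steps": [
    {"dx": 0, "dy": 0, "dz": 0.001, "rx": 0, "ry": 0, "rz": 0, "grip": 255},
    {"dx": 0, "dy": 0, "dz": 0.002, "rx": 0, "ry": 0, "rz": 0, "grip": 255},
    {"dx": 0, "dy": 0, "dz": 0.003, "rx": 0, "ry": 0, "rz": 0, "grip": 255},
    {"dx": 0, "dy": 0, "dz": 0.003, "rx": 0, "ry": 0, "rz": 0, "grip": 255}
  ]
}}

```text
clock: 26.58
tool_pos: [0.6882, -0.1317, 0.0209]
orientation: [-180.0, 0.0, 6.7]
force: [0.1, 0.3, -0.8]
width: 0.0623
```

Request:
{"api": "play_rows", "payload": {
  "steps": [
    {"dx": 0, "dy": 0, "dz": 0.0005, "rx": 0, "ry": 0, "rz": 0, "grip": 255},
    {"dx": 0, "dy": 0, "dz": 0.001, "rx": 0, "ry": 0, "rz": 0, "grip": 255},
    {"dx": 0, "dy": 0, "dz": 0.0015, "rx": 0, "ry": 0, "rz": 0, "grip": 255},
    {"dx": 0, "dy": 0, "dz": 0.0015, "rx": 0, "ry": 0, "rz": 0, "grip": 255}
  ]
}}

```text
clock: 27.08
tool_pos: [0.6882, -0.1317, 0.0195]
orientation: [180.0, 0.0, 6.7]
force: [-0.2, -0.5, -1.7]
width: 0.0627
```

Request:
{"api": "play_rows", "payload": {
  "steps": [
    {"dx": 0, "dy": 0, "dz": 0.0005, "rx": 0, "ry": 0, "rz": 0, "grip": 255},
    {"dx": 0, "dy": 0, "dz": 0.001, "rx": 0, "ry": 0, "rz": 0, "grip": 255},
    {"dx": 0, "dy": 0, "dz": 0.0015, "rx": 0, "ry": 0, "rz": 0, "grip": 255},
    {"dx": 0, "dy": 0, "dz": 0.0015, "rx": 0, "ry": 0, "rz": 0, "grip": 255}
  ]
}}

```text
clock: 27.58
tool_pos: [0.6883, -0.1318, 0.019]
orientation: [-180.0, -0.0, 6.7]
force: [-4.4, 0.9, 6.2]
width: 0.0624
```

Contact with the floor at z=0.019, as predicted, at about 8 N. I'll release.

Request:
{"api": "play_rows", "payload": {
  "steps": [
    {"dx": 0, "dy": 0, "dz": 0, "rx": 0, "ry": 0, "rz": 0, "grip": 60},
    {"dx": 0, "dy": 0, "dz": 0, "rx": 0, "ry": 0, "rz": 0, "grip": 30},
    {"dx": 0, "dy": 0, "dz": 0, "rx": 0, "ry": 0, "rz": 0, "grip": 0},
    {"dx": 0, "dy": 0, "dz": 0, "rx": 0, "ry": 0, "rz": 0, "grip": 0},
    {"dx": 0, "dy": 0, "dz": 0, "rx": 0, "ry": 0, "rz": 0, "grip": 0}
  ]
}}

```text
clock: 28.2
tool_pos: [0.6883, -0.1317, 0.018]
orientation: [180.0, 0.0, 6.7]
force: [0.8, -0.4, 1.0]
width: 0.0853
```

Request:
{"api": "play_rows", "payload": {
  "steps": [
    {"dx": 0, "dy": 0, "dz": -0.01, "rx": 0, "ry": 0, "rz": 0, "grip": 0},
    {"dx": 0, "dy": 0, "dz": -0.03, "rx": 0, "ry": 0, "rz": 0, "grip": 0},
    {"dx": 0, "dy": 0, "dz": -0.06, "rx": 0, "ry": 0, "rz": 0, "grip": 0},
    {"dx": 0, "dy": 0, "dz": -0.1, "rx": 0, "ry": 0, "rz": 0, "grip": 0},
    {"dx": 0, "dy": 0, "dz": -0.15, "rx": 0, "ry": 0, "rz": 0, "grip": 0},
    {"dx": 0, "dy": 0, "dz": -0.19, "rx": 0, "ry": 0, "rz": 0, "grip": 0},
    {"dx": 0, "dy": 0, "dz": -0.2, "rx": 0, "ry": 0, "rz": 0, "grip": 0},
    {"dx": 0, "dy": 0, "dz": -0.2, "rx": 0, "ry": 0, "rz": 0, "grip": 0}
  ]
}}

```text
clock: 29.2
tool_pos: [0.6885, -0.1318, 0.2195]
orientation: [180.0, -0.1, 6.7]
force: [-0.4, 0.5, -0.7]
width: 0.0855
```

```bash
python3 - <<'E'
from h import *
brief();c=cap('wrist','w13');cap('scene','s13')
E
```

```text
{'clock': np.float64(29.2), 'q': array([-6.984, 26.135, 20.416, 77.575, -9.062, 77.768, 20.147]), 'tool_pos': array([ 0.689, -0.132,  0.219]), 'orientation': array([ 1.7998e+02, -1.1100e-01,  6.7360e+00]), 'force': array([-0.426,  0.513, -0.687]), 'width': np.float64(0.086)}
```

View pics/w13.png

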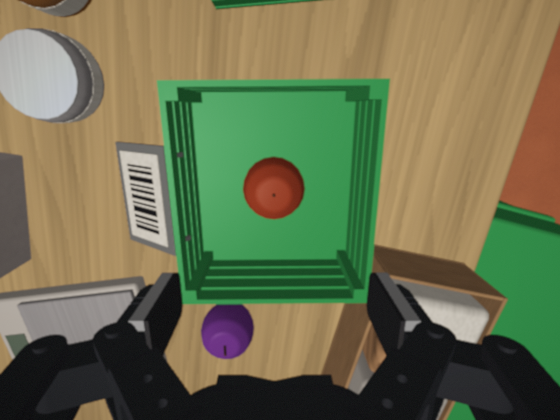

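View pics/s13.png

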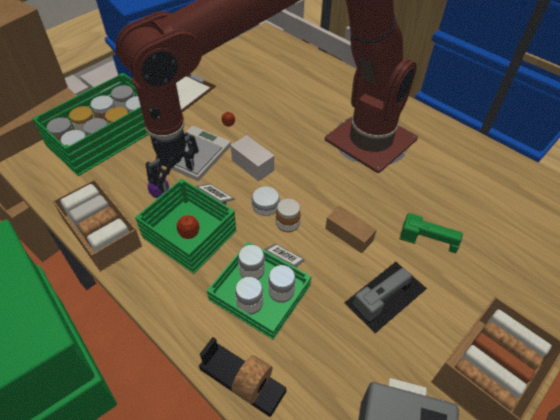

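The apple stands in the middle of the crate floor, at (274,188) in the wrist view and (188,227) in the scene view. The scanner is upright on its mat at (385,292), and the other goods look unmoved. I'll let things settle, then hand in.

Request:
{"api": "play_rows", "payload": {
  "steps": [
    {"dx": 0, "dy": 0, "dz": 0, "rx": 0, "ry": 0, "rz": 0, "grip": 0},
    {"dx": 0, "dy": 0, "dz": 0, "rx": 0, "ry": 0, "rz": 0, "grip": 0},
    {"dx": 0, "dy": 0, "dz": 0, "rx": 0, "ry": 0, "rz": 0, "grip": 0},
    {"dx": 0, "dy": 0, "dz": 0, "rx": 0, "ry": 0, "rz": 0, "grip": 0}
  ]
}}

```text
clock: 29.8
tool_pos: [0.6883, -0.1317, 0.2179]
orientation: [180.0, 0.0, 6.7]
force: [0.3, 0.9, -0.5]
width: 0.0852
```

```bash
python3 - <<'E'
from h import *
brief(); print(workorder.close_job())
E
```

```text
{'clock': np.float64(29.8), 'q': array([-6.978, 26.235, 20.399, 77.616, -9.067, 77.753, 20.151]), 'tool_pos': array([ 0.688, -0.132,  0.218]), 'orientation': array([1.79999e+02, 1.20000e-02, 6.74200e+00]), 'force': array([ 0.286,  0.902, -0.469]), 'width': np.float64(0.085)}
the job is handed in; nothing more can be done
None
```

The job is handed in at 29.8 s of the 72 s allowed; handing in gives no verdict.

- **Reading:** I held the scanner still over the deep crate's label for about 2 s. From the arm pose the focus was about 3 mm from the label's centre, and under 10 mm if the scanner was tilted up to 4° in the hand. I only passed over the shallow tray level and moving.
- **Scanner:** I stood it back on its mat and released it. The pictures show it upright and well inside the mat.
- **Apple:** I lowered it from the scale to the middle of the deep crate's floor, touching down at about 8 N, and let go. The pictures show it standing there.
- **Other goods:** They look unmoved in the pictures; I did not measure them again.

**Disagreements:**
- The top and wrist views put the scanner handle about 10 mm apart in y, and the mat 4 mm apart. I used the wrist view.
- The wrist picture suggested about 4° of tilt in the hand (up to 6° in one fit), while the scene picture showed 0 to 3°. Both are inside the 12.5° limit.
- At the reading pose, joint 4 was within about 1° of its limit. Joint 2 came within 0.2° of its limit on the way in.
- The first move call was refused for missing keys, and nothing moved.

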